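# Draw out the dust-guard plate and stand the bottle in its ring

### The arm

A 6-joint arm with a two-finger parallel gripper is mounted at the origin on the work surface. World frame = base frame: x ahead of the robot, y to its left, z up, the work surface at z = 0. Lengths are in m, angles in rad, forces in N, time in s.
With the tool pointing down it reaches from about 0.35 to 0.775 m from the base axis. Payload 7.3 kg.
Tool frame: the origin (TCP) lies between the finger pads; the fingertips stand robot.tcp_to_tips ahead of it and the grasp point (between the pads) lies 2 mm behind it (robot.tcp_to_tips is the distance from the TCP to the fingertips, in m); y points along the fingers, x is the direction in which the jaws open and shut, and the axes are right-handed (so a half turn about y gives the same grasp; the last joint's range is limited). The gripper opens to 92 mm and grips with 3 to 60 N. Pads are 19 mm wide; open, the fingers measure 130 mm over their backs; the gripper's body (75 mm by 190 mm) begins 47 mm behind the grasp point.
Start: joints at [1.069, 0.342, 1.524, -0, 1.275, -0.146], TCP at [0.183, 0.492, 0.244] pointing down, gripper open.
Joint ranges: [-2.53, 2.53], [-0.77, 2.02], [0.04, 2.7], [-1, 4.14], [0.28, 2.66], [-3.11, 3.11]. Speed limits (rad/s): [2.57, 2.57, 3.14, 3.14, 3.14, 3.14].

### API

Orientations are given as [roll, pitch, yaw] about the fixed x, y, z axes, in that order (R = Rz(yaw) Ry(pitch) Rx(roll)).
In Python, from cell import status, read_camera, get_calibration, robot gives the robot as it stands.
- The arm moves only by the shell command python3 -m creep 'ROWS' [FORCE]. ROWS is JSON, a list of rows, each an object of numbers: "dx", "dy", "dz": the shift along the tool's x, y, z in m; "rx", "ry", "rz": the turn, a rotation vector about the tool's x, y, z in rad; "gripper": the opening, from 0 (shut) to 1 (fully open). A call has 1 to 20 rows; each row is the pose to reach, as a shift and turn from the pose commanded when the call began, along the tool's axes at that moment; what a row does not reach only later rows make up. A row lasts 1/8 s, in which the tool goes at most 62.5 mm and 10.7 degrees, less where a joint would pass 70% of its speed; a pose out of reach is approached as far as the arm can. A call with a gripper value outside its range is refused whole. The fingers move at their own pace and stop on an object; FORCE is the grip in N (left out, the last holds). Time passes only in rows, so rows that repeat a pose let the fingers close. It gives the time, the measured TCP pose, the force and the opening at its end, in the units of the state.
- status.observe(): the state, without advancing time (a new reading comes with each control period).
- read_camera(name): name is "side" or "top" or "wrist"; returns (picture, depth): 420x560x3 uint8, red, green, blue; 420x560 float32, m along the optical axis (not along the pixel's ray), 0 where there is no reading.
- get_calibration(name): a dict with "fx", "fy", "cx", "cy" (pixels), "D" ([k1, k2, p1, p2, k3] as OpenCV has them; the pictures are not rectified), "xyz" and "rotation" of the camera in the world; the wrist camera has in their place "mount" (4x4, takes a point from camera to tool coordinates, whose origin is the TCP and whose axes are the tool frame's). Camera axes: x right, y down, z forward; pixel columns grow to the right and rows downward; lengths in m; the calibration is good to about 2 mm. A picture is of the moment at which its call begins: read the wrist's pose just before it. get_calibration takes no time and is no camera call.
- robot.hand_in(): hands the job in, once; it reports no verdict.
The state is a dict: "time": time; "qpos": joint angles; "qvel": joint speeds; "joint_efforts": joint torques, N m; "tool_pos": TCP position; "tool_rot": TCP orientation; "contact_force": force on the tool from outside, world axes, zero at the start; "torque": the same for the moment, N m; "opening": finger opening in m.
Only numpy, scipy, OpenCV 4.12 (cv2) and the standard library are available. Lean on these libraries where they do the work, as an engineer would, in place of code of your own. Each camera call takes 0.05 s, during which the arm holds its last target.

### The job

Press your fingertips on the flat top of the green plate and draw it out from under the clear guard, in as many strokes as it takes, passing it under the wooden wrist rest until it is fully home against the end stop; touch down slowly, press firmly but not hard, and do not touch its white ring. Then gently stand the brass-capped green bottle upright in the ring, let go, and leave the plate home and the other things on the bench undisturbed.

Things in the scene. Friction and masses are not known exactly. Their poses are not given: they have to be found in the camera images.
- guide: Fixture fixed to the bench, 345 mm (x) by 215 mm (y). Origin on the bench surface, z up; -x is its front (roughly towards the robot), the way the plate is drawn. In its frame, mm: black base 10 high; aluminium rails 30 high, inner faces at y = +-86.5; end stop bar 40 high, inner face at x = -165. Fingers reach the plate only in the open window x = -100 to 0, between wrist rest and guard.
- rest (a point): Centre of the top of the wooden wrist rest, a fixed bar bridging the rails: x = -122.5 mm, y = 0 in the guide's frame, 60 mm above the bench. The bar spans x = -145 to -100 mm and all the width, from 40 to 60 mm high; the plate passes under it.
- guard_lip (a point): Middle of the lower front edge of the clear acrylic guard: x = 0, y = 0 in the guide's frame, 63 mm above the bench (top of the white lip; its underside is at 57 mm). From here the fixed roof slopes up away from the robot to about 137 mm high at x = 155 mm; clear sides.
- slide (a joint): How far the green plate is drawn out along the guide's -x, in m: 0 fully under the guard, 0.110 home against the end stop (starts at 0 to 0.02). It cannot lift or turn. Its runners resist with about 2 N of dry friction, however hard it is pressed; it stays where left. At 0 the plate covers x = -55 to +145 mm of the guide's frame, at 0.110 x = -165 to +35 mm.
- plate: Flat green plate on a dark carriage, 200 (x) by 170 (y) by 10 mm, axes as the guide's. Origin amid the carriage, 13 mm above the bench. The height of the plate's flat top is set by hidden screws, different each time, 22 to 38 mm above the bench, and is not in this pose: feel for it. Fingertips slip if pressed under some 8 N; about 15 N carries it; touch down slowly (under 16 mm/s), over 65 N is too hard.
- ring: White ring fixed to the carriage, standing up through the plate, axis vertical, 60 mm outside and 47 mm inside diameter, top 46 mm above the bench. The green plate is its floor. Origin on its axis, 16 mm above the bench. It is at x = +15, y = +40 mm from the plate's origin: starts under the guard, which it clears, and comes to x = -50, y = +40 mm of the guide when home.
- bottle: Green glass bottle with a brass cap, standing loose on the bench, about 0.2 kg: straight round body 40 mm in diameter up to 98 mm, then a shoulder and a 29 mm cap from 108 to 128 mm. Origin at the centre of its underside, z up. Fits the ring with 3.5 mm to spare all round.
- amber_bottle: Bystander: amber bottle of the same shape and size with a black cap. Origin at the centre of its underside.
- dish: Bystander: white ceramic dish, 70 mm across, 30 mm tall. Origin at the centre of its underside.
- cradle: Bystander: grey plastic cradle with a black rotary handpiece lying in it, 150 mm long (x), 55 mm wide, 60 mm tall. Origin at the centre of its underside.
There are look-alikes about, which are no part of the job. Of the things shaped like the bottle, the green one is meant.

How it is judged:
On the way, in this order (a step that is already met when the one before it is completed fails the run):
1. the green plate is drawn out fully home against the end stop (value of joint slide above 0.106 m), for 0.2 s.
2. the green bottle stands upright in the ring, with the plate home (value of joint slide above 0.106 m and horizontal distance between bottle and ring below 0.005 m and z of bottle in the frame of ring below 0.025 m and contact force between bottle and plate above 0.5 N and angle between bottle's own z axis and vertical below 0.06 rad and linear speed of bottle below 0.02 m/s), for 0.2 s.
At the end, for the whole second after the job is handed in: Plate home (within 4 mm of its 110 mm end); green bottle released and at rest in the ring, within 5 mm of its axis, standing on the plate (underside under 41 mm above the bench), tilt under 0.06 rad; amber bottle, dish and cradle upright (tilt under 0.15 rad) and within 30 mm of their starts (all of step 2 and contact force between the fingers and bottle below 0.1 N and angle between each of amber_bottle, dish, cradle's own z axis and vertical below 0.15 rad and distance of each of amber_bottle, dish, cradle from where it was at the start of the episode below 0.03 m); the robot touches nothing.
It fails at once if the fingers press on the plate with more than 65 N (contact force between the fingers and plate above 65 N).
It fails at once if the fingers touch the ring (over 0.5 N) (contact force between the fingers and ring above 0.5 N).
It fails at once if the bottle is rammed onto the plate (over 60 N), or falls into the ring (over 0.6 m/s there) (contact force between bottle and plate above 60 N or (horizontal distance between bottle and ring below 0.012 m and z of bottle in the frame of ring below 0.04 m and linear speed of bottle above 0.6 m/s)).
It fails at once if a bystander is knocked over or shoved away (angle between any of amber_bottle, dish, cradle's own z axis and vertical above 0.5 rad or distance of any of amber_bottle, dish, cradle from where it was at the start of the episode above 0.05 m).
It also fails if it takes over 64 s, if anything falls off the work surface, if the arm or the gripper's body presses on something with over 40 N, if the wrist force passes 120 N, or if a joint passes its speed limit or range.

## Working session

There is one attempt and no reset: what is moved stays moved. The work goes in short steps, Python scripts to look and compute and a shell command to move; the robot and the scene stay as the last step left them, time stands still between calls to the robot, and variables do not carry over. Pictures are saved under pics/ and viewed, and the job is handed in when it is done.

```bash
ls; mkdir -p pics
python3 - <<'E'
from cell import status, read_camera, get_calibration, robot
import cv2, numpy as np
print(status.observe()); print(robot.tcp_to_tips)
for n in ["side","top","wrist"]:
    im,d=read_camera(n); cv2.imwrite(f"pics/{n}0.png",im[:,:,::-1]); np.savez(f"{n}0.npz",im=im,d=d)
    print(n,get_calibration(n))
E
```

```text
pics
{'time': 0.0, 'qpos': array([ 1.06902228e+00,  3.42693601e-01,  1.52502714e+00, -8.05136025e-06,
        1.27538707e+00, -1.45971437e-01]), 'qvel': array([-4.35455198e-05, -8.14962824e-04,  4.24796101e-04,  8.35722948e-04,
        1.36760210e-03, -2.00813654e-03]), 'joint_efforts': array([ 7.27957158e-04, -4.31243491e+01, -2.44224823e+01,  7.18063815e-02,
        5.58493752e-02, -1.53048313e-04]), 'tool_pos': array([0.18266076, 0.49179   , 0.24305652]), 'tool_rot': array([-1.57058356e+00,  1.50016256e-03,  1.21499623e+00]), 'contact_force': array([-0.06852257, -0.30659896,  0.08166039]), 'torque': array([ 0.03344357, -0.02127084, -0.06877377]), 'opening': 0.0918391669546419}
0.017
side {'fx': 436.18417001917635, 'fy': 436.18417001917635, 'cx': 270.47070170456607, 'cy': 206.37061467956727, 'D': array([-0.10130505,  0.        ,  0.        ,  0.        ,  0.        ]), 'xyz': array([ 0.48502393, -0.64930478,  0.71721627]), 'rotation': array([-2.35835628, -0.01471546, -0.1435073 ])}
top {'fx': 482.93267838649825, 'fy': 482.93267838649825, 'cx': 283.64343006130906, 'cy': 201.7301429663487, 'D': array([-0.14501682,  0.        ,  0.        ,  0.        ,  0.        ]), 'xyz': array([ 0.44165799, -0.01532449,  1.26322258]), 'rotation': array([-3.04059621,  0.01947835, -1.54648297])}
wrist {'fx': 330.20094170725895, 'fy': 330.20094170725895, 'cx': 279.32432859880873, 'cy': 205.39376500025244, 'D': array([0.02528401, 0.        , 0.        , 0.        , 0.        ]), 'mount': array([[ 9.99999355e-01, -1.00299441e-04, -1.13136165e-03,
         8.68599570e-04],
       [ 1.05871940e-03, -2.78378473e-01,  9.60470877e-01,
        -1.42281081e-01],
       [-4.11281421e-04, -9.60471455e-01, -2.78378187e-01,
         7.60871362e-02],
       [ 0.00000000e+00,  0.00000000e+00,  0.00000000e+00,
         1.00000000e+00]])}
```

View pics/top0.png

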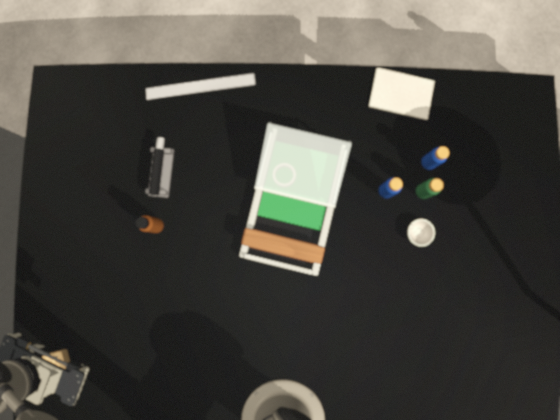

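View pics/side0.png

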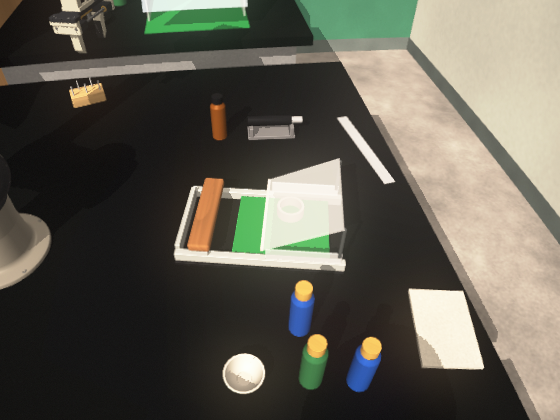

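View pics/wrist0.png

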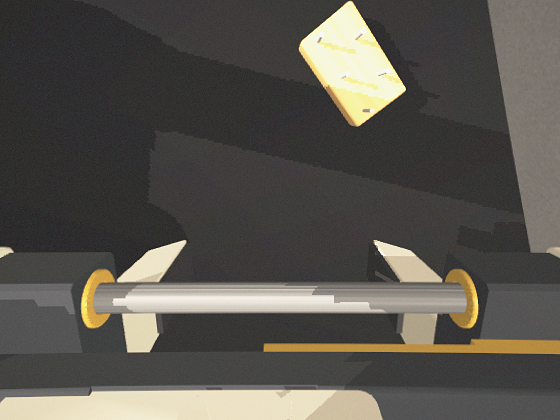

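The top view shows the guide at about (295,200), with the rest at (283,246) and the plate at (292,210). Of the bottle-shaped things, the two blue ones are at (391,187) and (436,157), the amber one at (150,224) and the green one with the brass cap at (430,188). In the side view the green one is at (313,365), and it's the one meant. Next I'll enlarge it and measure.

```bash
cat > h.py <<'E'
import numpy as np, cv2
from scipy.spatial.transform import Rotation as R
from cell import status, read_camera, get_calibration, robot
def campose(n, st=None):
    c=get_calibration(n)
    if n!="wrist": return c,R.from_euler('xyz',c['rotation']).as_matrix(),np.array(c['xyz'])
    st=st or status.observe(); Rt=R.from_euler('xyz',st['tool_rot']).as_matrix(); M=np.array(c['mount'])
    return c,Rt@M[:3,:3],Rt@M[:3,3]+st['tool_pos']
def K(c): return np.array([[c['fx'],0,c['cx']],[0,c['fy'],c['cy']],[0,0,1.]])
def ray(n,uv,st=None):
    c,Rc,p=campose(n,st)
    q=cv2.undistortPoints(np.array(uv,float).reshape(-1,1,2),K(c),np.array(c['D'])).reshape(-1,2)
    return p,np.c_[q,np.ones(len(q))]@Rc.T
def onz(n,uv,z,st=None):
    p,d=ray(n,uv,st); return p+d*((z-p[2])/d[:,2])[:,None]
def proj(n,P,st=None):
    c,Rc,p=campose(n,st); q=(np.array(P,float).reshape(-1,3)-p)@Rc
    return cv2.projectPoints(q,np.zeros(3),np.zeros(3),K(c),np.array(c['D']))[0].reshape(-1,2)
def depthpts(n,d,st=None):
    c,Rc,p=campose(n,st); h,w=d.shape; v,u=np.mgrid[:h,:w]
    q=cv2.undistortPoints(np.c_[u.ravel(),v.ravel()].astype(float).reshape(-1,1,2),K(c),np.array(c['D'])).reshape(-1,2)
    P=(np.c_[q,np.ones(len(q))]*d.reshape(-1,1))@Rc.T+p
    P[d.ravel()==0]=np.nan
    return P.reshape(h,w,3)
E
python3 - <<'E'
from h import *
t=np.load('top0.npz');s=np.load('side0.npz')
for n,x in(('top',t),('side',s)):
    P=depthpts(n,x['d']); np.save(n+'P.npy',P)
    hsv=cv2.cvtColor(x['im'],cv2.COLOR_RGB2HSV)
    for nm,lo,hi in(('brass',(12,120,120),(30,255,255)),('green',(45,90,30),(85,255,255)),('wood',(5,90,60),(17,220,255))):
        m=cv2.inRange(hsv,lo,hi); k,_,stt,ce=cv2.connectedComponentsWithStats(m)
        for i in range(1,k):
            if stt[i,4]>40:
                mm=_==i; print(n,nm,stt[i],ce[i].round(1),np.nanmedian(P[mm],0).round(3), np.nanmax(P[mm],0).round(3))
im=t['im'][130:260,340:480,::-1]; b=s['im'][270:410,220:400,::-1]
cv2.imwrite('pics/c1.png',np.hstack([cv2.resize(im,(400,400),interpolation=2),cv2.resize(b,(400,400),interpolation=2)]))
g=t['im'][110:290,220:370,::-1]; cv2.imwrite('pics/c2.png',cv2.resize(g,None,fx=3.3,fy=3.3,interpolation=2))
E
```

```text
top brass [437 146  13  12 105] [443.1 151.8] [ 0.686 -0.374  0.128] [ 0.73  -0.358  0.134]
top brass [390 177  13  12  68] [396.  182.3] [ 0.611 -0.256  0.127] [ 0.641 -0.242  0.132]
top brass [430 178  14  13 129] [436.5 184.2] [ 0.608 -0.357  0.126] [ 0.642 -0.341  0.134]
top brass [141 217  21  15 152] [152.4 226.4] [0.491 0.335 0.092] [0.514 0.358 0.116]
top brass [ 242  229   83   34 1490] [282.7 245.7] [0.453 0.01  0.06 ] [0.495 0.113 0.069]
top green [416 178  24  21 235] [424.7 190. ] [ 0.598 -0.34   0.063] [ 0.641 -0.334  0.112]
top green [ 258  193   68   38 1584] [291.2 211.3] [ 0.542 -0.008  0.023] [0.589 0.079 0.031]
top wood [139 215  25  19 305] [152.4 225. ] [0.494 0.337 0.076] [0.525 0.396 0.132]
top wood [ 241  228   85   36 1651] [282.7 245.5] [0.454 0.01  0.06 ] [0.497 0.122 0.069]
top wood [ 53 349  17  13  61] [ 63.4 353.9] [0.148 0.585 0.012] [0.158 0.627 0.038]
side brass [ 0 68  7 17 66] [ 1.9 78.4] [-0.427  1.177 -0.192] [-0.416  1.19  -0.14 ]
side brass [ 71  83  35  25 380] [89.3 97.6] [0.114 0.571 0.021] [0.155 0.691 0.037]
side brass [210 104  14  36 37
[... 1006 characters left out ...]
 22  28 322] [7. 9.] [-0.417  1.444  0.014] [-0.396  1.62   0.072]
side wood [ 0 68  8 18 84] [ 2.3 78.8] [-0.424  1.176 -0.188] [-2.10e-01  1.19e+00  1.00e-03]
side wood [ 71  83  36  25 412] [90.3 97.5] [0.118 0.573 0.019] [0.157 0.701 0.05 ]
side wood [210 103  17  38 528] [218.  121.2] [0.496 0.332 0.057] [0.52  0.518 0.112]
side wood [ 187  177   37   75 1650] [205.7 215. ] [ 0.451 -0.01   0.059] [0.495 0.179 0.063]
side wood [294 280  19  16  41] [300.2 285.6] [ 0.616 -0.169  0.001] [ 0.648 -0.155  0.129]
side wood [307 334  21  14  44] [318.  338.4] [ 0.628 -0.286  0.001] [ 0.649 -0.277  0.13 ]
side wood [361 336  21  19  60] [368.6 344. ] [ 0.698 -0.359  0.106] [ 0.745 -0.295  0.129]
```

View pics/c1.png

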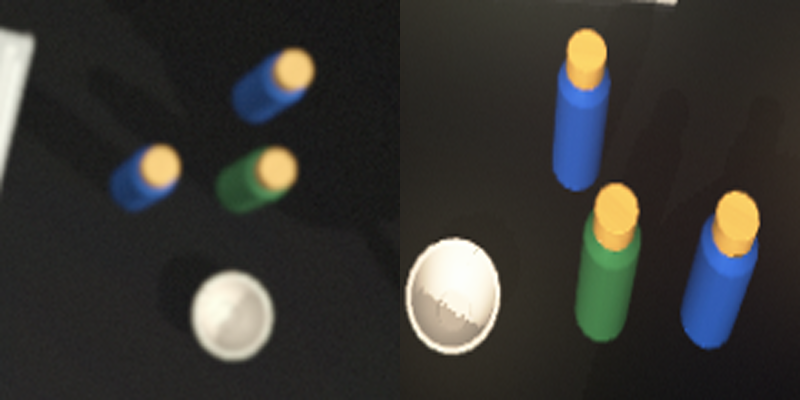

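View pics/c2.png

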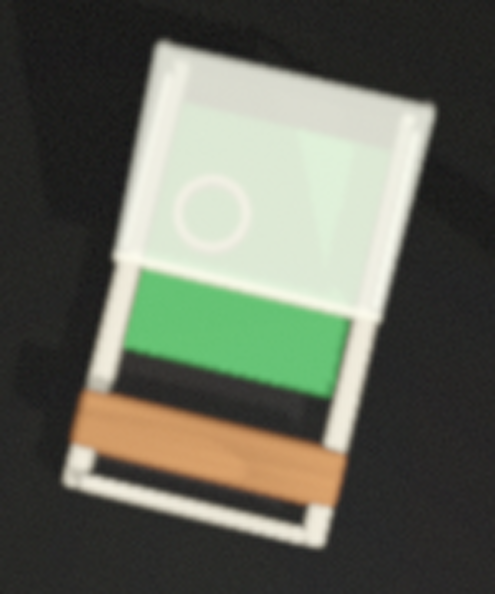

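The crop confirms the green bottle with the brass cap, between two blue ones. Now the guide pose, the plate edge and the obstacles.

Run:
```python
from h import *
def comp(hsv,lo,hi,near):
    m=cv2.inRange(hsv,lo,hi); k,l,s,c=cv2.connectedComponentsWithStats(m)
    i=l[near[1],near[0]]; assert i>0; return (l==i).astype(np.uint8)
rest={}
for n,wp,gp in(('top',(283,246),(292,211)),('side',(205,215),(249,225))):
    x=np.load(n+'0.npz'); hsv=cv2.cvtColor(x['im'],cv2.COLOR_RGB2HSV)
    m=comp(hsv,(3,70,50),(30,255,255),wp); c=max(cv2.findContours(m,0,1)[0],key=cv2.contourArea)[:,0,:]
    W=onz(n,c,0.06)[:,:2].astype(np.float32)
    r=cv2.minAreaRect(W*1000); b=cv2.boxPoints(r); print(n,'rest rect',np.round(r[0],1),np.round(r[1],1),round(r[2],2)); 
    m=comp(hsv,(45,60,30),(85,255,255),gp); c=max(cv2.findContours(m,0,1)[0],key=cv2.contourArea)[:,0,:]
    for z in(0.022,0.03,.038):
        W=onz(n,c,z)[:,:2].astype(np.float32); r=cv2.minAreaRect(W*1000); print(n,z,'plate',np.round(r[0],1),np.round(r[1],1),round(r[2],2), np.round(cv2.boxPoints(r)).tolist())
# cap tops
for n,ps in(('top',[(443,152),(396,182),(436,184)]),('side',[])):
    for p in ps: print('cap',p,onz(n,[p],.128).round(4))
tp=np.load('topP.npy'); x=np.load('top0.npz'); hsv=cv2.cvtColor(x['im'],cv2.COLOR_RGB2HSV)
for nm,(u0,v0,u1,v1) in(('dish',(400,210,445,255)),('cradle',(140,130,180,205)),('amber',(130,205,170,245))):
    Q=tp[v0:v1,u0:u1].reshape(-1,3); Q=Q[(Q[:,2]>.015)]; print(nm,np.percentile(Q,[2,50,98],axis=0).round(3).tolist())
```

```text
top rest rect [453.6  11. ] [212.   52.4] 77.42
top 0.022 plate [542.8  -8.4] [168.5  66.9] 77.62 [[492.0, -83.0], [557.0, -98.0], [594.0, 67.0], [528.0, 81.0]]
top 0.03 plate [542.2  -8.4] [167.4  66.4] 77.62 [[492.0, -83.0], [557.0, -97.0], [593.0, 66.0], [528.0, 80.0]]
top 0.038 plate [541.5  -8.5] [166.3  66. ] 77.62 [[491.0, -83.0], [556.0, -97.0], [592.0, 66.0], [527.0, 80.0]]
side rest rect [453.6   1.3] [216.1  50. ] 77.6
side 0.022 plate [541.4  -9.1] [167.1  66.4] 81.51 [[496.0, -87.0], [562.0, -97.0], [587.0, 69.0], [521.0, 78.0]]
side 0.03 plate [540.7 -16.5] [165.2  65.7] 81.51 [[496.0, -93.0], [561.0, -103.0], [585.0, 60.0], [520.0, 70.0]]
side 0.038 plate [540.1 -23.9] [163.3  64.9] 81.51 [[496.0, -100.0], [560.0, -109.0], [584.0, 52.0], [520.0, 62.0]]
cap (443, 152) [[ 0.6855 -0.3725  0.128 ]]
cap (396, 182) [[ 0.6094 -0.2569  0.128 ]]
cap (436, 184) [[ 0.6069 -0.354   0.128 ]]
dish [[0.463, -0.375, 0.016], [0.494, -0.351, 0.026], [0.527, -0.312, 0.034]]
cradle [[0.579, 0.316, 0.016], [0.645, 0.337, 0.054], [0.719, 0.366, 0.063]]
amber [[0.479, 0.329, 0.019], [0.497, 0.34, 0.102], [0.516, 0.361, 0.133]]
```

```bash
python3 -m creep '[{"dx":-0.015,"dz":-0.02,"gripper":0},{"dx":-0.045,"dz":-0.062,"gripper":0},{"dx":-0.08,"dz":-0.11,"ry":-0.03,"gripper":0},{"dx":-0.115,"dz":-0.158,"ry":-0.05,"gripper":0},{"dx":-0.15,"dz":-0.206,"ry":-0.07,"gripper":0},{"dx":-0.185,"dz":-0.254,"dy":0.01,"ry":-0.09,"gripper":0},{"dx":-0.22,"dz":-0.302,"dy":0.02,"ry":-0.11,"gripper":0},{"dx":-0.255,"dz":-0.35,"dy":0.04,"ry":-0.13,"gripper":0},{"dx":-0.29,"dz":-0.4,"dy":0.06,"ry":-0.139,"gripper":0},{"dx":-0.32,"dz":-0.445,"dy":0.08,"ry":-0.139,"gripper":0},{"dx":-0.35,"dz":-0.485,"dy":0.1,"ry":-0.139,"gripper":0},{"dx":-0.37,"dz":-0.513,"dy":0.1,"ry":-0.139,"gripper":0},{"dx":-0.3815,"dz":-0.5286,"dy":0.1,"ry":-0.139,"gripper":0},{"dx":-0.3815,"dz":-0.5286,"dy":0.1,"ry":-0.139,"gripper":0}]' 20
python3 - <<'E'
from h import *
st=status.observe(); print(st)
im,d=read_camera('wrist'); np.savez('w1.npz',im=im,d=d); cv2.imwrite('pics/w1.png',im[:,:,::-1])
# guide frame
a=-np.deg2rad(12.4); X=np.array([np.cos(a),np.sin(a),0]);Y=np.array([-np.sin(a),np.cos(a),0]);O=np.array([.5734,-.0152,0])
for p in [(-100,-107,60),(-100,107,60),(0,-86,63),(0,86,63),(-65,-85,23),(-65,85,23)]:
    print(p,proj('wrist',O+X*p[0]/1e3+Y*p[1]/1e3+[0,0,p[2]/1e3],st).round(0))
E
```

```text
{'time': 0.15, 'qpos': array([ 1.06900179e+00,  3.42558338e-01,  1.52479320e+00, -2.25046854e-05,
        1.27540751e+00, -1.45989135e-01]), 'qvel': array([ 0.00086899, -0.00142857, -0.00284364, -0.00178145, -0.00060812,
       -0.00262468]), 'joint_efforts': array([ 9.95422597e-04, -4.31471193e+01, -2.44352925e+01,  7.18279788e-02,
        5.36192092e-02, -1.04129567e-04]), 'tool_pos': array([0.18272158, 0.4918701 , 0.24320839]), 'tool_rot': array([-1.57064794e+00,  1.15712133e-03,  1.21499757e+00]), 'contact_force': array([ 0.61535829,  1.05533127, -0.3115748 ]), 'torque': array([ 0.00830354, -0.04541976, -0.03859392]), 'opening': 0.0917984401346425}
(-100, -107, 60) [[-64. 521.]]
(-100, 107, 60) [[ 95. 500.]]
(0, -86, 63) [[-23. 573.]]
(0, 86, 63) [[ 98. 557.]]
(-65, -85, 23) [[-13. 505.]]
(-65, 85, 23) [[100. 490.]]invalid input at $[0]: expected keys dx, dy, dz, rx, ry, rz, gripper
```

View pics/w1.png

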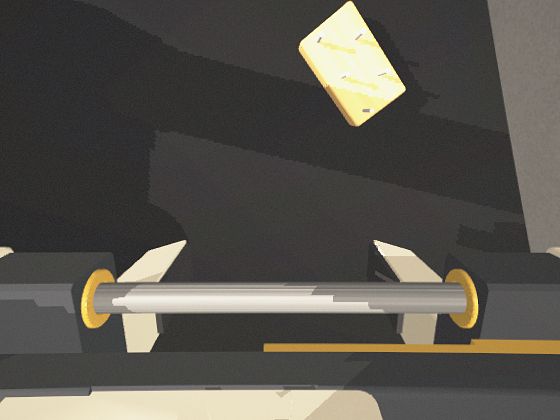

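The call was refused: every row needs all the keys. The picture is the same as before.

```bash
python3 -m creep '[{"dx":-0.015,"dy":0,"dz":-0.02,"rx":0,"ry":0,"rz":0,"gripper":0},{"dx":-0.045,"dy":0,"dz":-0.062,"rx":0,"ry":0,"rz":0,"gripper":0},{"dx":-0.08,"dy":0,"dz":-0.11,"rx":0,"ry":-0.03,"rz":0,"gripper":0},{"dx":-0.115,"dy":0,"dz":-0.158,"rx":0,"ry":-0.05,"rz":0,"gripper":0},{"dx":-0.15,"dy":0,"dz":-0.206,"rx":0,"ry":-0.07,"rz":0,"gripper":0},{"dx":-0.185,"dy":0.01,"dz":-0.254,"rx":0,"ry":-0.09,"rz":0,"gripper":0},{"dx":-0.22,"dy":0.02,"dz":-0.302,"rx":0,"ry":-0.11,"rz":0,"gripper":0},{"dx":-0.255,"dy":0.04,"dz":-0.35,"rx":0,"ry":-0.13,"rz":0,"gripper":0},{"dx":-0.29,"dy":0.06,"dz":-0.4,"rx":0,"ry":-0.139,"rz":0,"gripper":0},{"dx":-0.32,"dy":0.08,"dz":-0.445,"rx":0,"ry":-0.139,"rz":0,"gripper":0},{"dx":-0.35,"dy":0.1,"dz":-0.485,"rx":0,"ry":-0.139,"rz":0,"gripper":0},{"dx":-0.37,"dy":0.1,"dz":-0.513,"rx":0,"ry":-0.139,"rz":0,"gripper":0},{"dx":-0.3815,"dy":0.1,"dz":-0.5286,"rx":0,"ry":-0.139,"rz":0,"gripper":0},{"dx":-0.3815,"dy":0.1,"dz":-0.5286,"rx":0,"ry":-0.139,"rz":0,"gripper":0}]' 20
cat > look.py <<'E'
from h import *
import sys
n=sys.argv[1]
st=status.observe(); print({k:np.round(st[k],4) for k in('time','tool_pos','tool_rot','contact_force','opening')})
im,d=read_camera(n.rstrip('0123456789')); np.savez(n+'.npz',im=im,d=d); cv2.imwrite(f'pics/{n}.png',im[:,:,::-1])
E
python3 look.py wrist1
python3 - <<'E'
from h import *
st=status.observe()
a=-np.deg2rad(12.4); X=np.array([np.cos(a),np.sin(a),0]);Y=np.array([-np.sin(a),np.cos(a),0]);O=np.array([.5734,-.0152,0])
for p in [(-100,-107,60),(-100,107,60),(0,-86,63),(0,86,63),(-65,-85,23),(-65,85,23)]:
    print(p,proj('wrist',O+X*p[0]/1e3+Y*p[1]/1e3+[0,0,p[2]/1e3],st).round(0))
E
```

```text
time: 1.95
tool_pos: [0.5457, -0.05, 0.1437]
tool_rot: [-1.571, -0.0, 1.353]
contact_force: [-0.4, 0.7, 0.6]
opening: 0.0006
{'time': np.float64(1.95), 'tool_pos': array([ 0.5457, -0.05  ,  0.1437]), 'tool_rot': array([-1.5709e+00, -2.0000e-04,  1.3528e+00]), 'contact_force': array([-0.4336,  0.6698,  0.5503]), 'opening': np.float64(0.0006)}
(-100, -107, 60) [[174. 104.]]
(-100, 107, 60) [[505. 102.]]
(0, -86, 63) [[214. 247.]]
(0, 86, 63) [[451. 247.]]
(-65, -85, 23) [[220. 151.]]
(-65, 85, 23) [[436. 150.]]
```

View pics/wrist1.png

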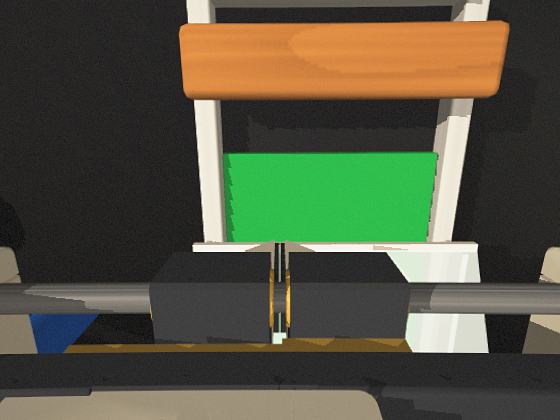

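The wrist view agrees with the predicted guide to within 2–3 mm: rest edge at v≈97, plate edge at v≈153, lip at v≈243. I'm shifting 4 mm away from the lip and lowering.

```bash
python3 -m creep '[{"dx":0,"dy":0.03,"dz":0.004,"rx":0,"ry":0,"rz":0,"gripper":0},{"dx":0,"dy":0.06,"dz":0.004,"rx":0,"ry":0,"rz":0,"gripper":0},{"dx":0,"dy":0.078,"dz":0.004,"rx":0,"ry":0,"rz":0,"gripper":0},{"dx":0,"dy":0.083,"dz":0.004,"rx":0,"ry":0,"rz":0,"gripper":0},{"dx":0,"dy":0.083,"dz":0.004,"rx":0,"ry":0,"rz":0,"gripper":0},{"dx":0,"dy":0.0845,"dz":0.004,"rx":0,"ry":0,"rz":0,"gripper":0},{"dx":0,"dy":0.086,"dz":0.004,"rx":0,"ry":0,"rz":0,"gripper":0},{"dx":0,"dy":0.0875,"dz":0.004,"rx":0,"ry":0,"rz":0,"gripper":0},{"dx":0,"dy":0.089,"dz":0.004,"rx":0,"ry":0,"rz":0,"gripper":0}]'
python3 -m creep '[{"dx":0,"dy":0.0015,"dz":0,"rx":0,"ry":0,"rz":0,"gripper":0},{"dx":0,"dy":0.003,"dz":0,"rx":0,"ry":0,"rz":0,"gripper":0},{"dx":0,"dy":0.0045,"dz":0,"rx":0,"ry":0,"rz":0,"gripper":0}]'
python3 -m creep '[{"dx":0,"dy":0.0015,"dz":0,"rx":0,"ry":0,"rz":0,"gripper":0},{"dx":0,"dy":0.003,"dz":0,"rx":0,"ry":0,"rz":0,"gripper":0}]'
```

```text
time: 3.12
tool_pos: [0.5416, -0.0488, 0.0547]
tool_rot: [-1.571, -0.0, 1.354]
contact_force: [0.7, -0.6, -0.5]
opening: 0.0007
time: 3.5
tool_pos: [0.5416, -0.0487, 0.0501]
tool_rot: [-1.571, -0.0, 1.354]
contact_force: [0.4, -0.7, -0.1]
opening: 0.0005
time: 3.75
tool_pos: [0.5416, -0.0487, 0.0471]
tool_rot: [-1.571, -0.0, 1.354]
contact_force: [0.2, -0.0, -0.3]
opening: 0.0005
```

```bash
for i in 1; do python3 -m creep '[{"dx":0,"dy":0.00125,"dz":0,"rx":0,"ry":0,"rz":0,"gripper":0},{"dx":0,"dy":0.0025,"dz":0,"rx":0,"ry":0,"rz":0,"gripper":0}]'; done
```

```text
time: 4.0
tool_pos: [0.5416, -0.0487, 0.0446]
tool_rot: [-1.571, -0.0, 1.354]
contact_force: [-0.6, -0.3, 0.5]
opening: 0.0004
```

```bash
python3 -m creep '[{"dx":0,"dy":0.001,"dz":0,"rx":0,"ry":0,"rz":0,"gripper":0},{"dx":0,"dy":0.002,"dz":0,"rx":0,"ry":0,"rz":0,"gripper":0}]'
```

```text
time: 4.25
tool_pos: [0.5416, -0.0487, 0.0427]
tool_rot: [-1.571, -0.0, 1.354]
contact_force: [-0.1, 0.1, 0.4]
opening: 0.0004
```

```bash
python3 -m creep '[{"dx":0,"dy":0.001,"dz":0,"rx":0,"ry":0,"rz":0,"gripper":0}]'
```

```text
time: 4.38
tool_pos: [0.5416, -0.0487, 0.0417]
tool_rot: [-1.571, -0.0, 1.354]
contact_force: [-0.1, 0.1, 0.4]
opening: 0.0005
```

```bash
python3 -m creep '[{"dx":0,"dy":0.001,"dz":0,"rx":0,"ry":0,"rz":0,"gripper":0}]'
```

```text
time: 4.5
tool_pos: [0.5416, -0.0487, 0.0407]
tool_rot: [-1.571, -0.0, 1.354]
contact_force: [0.1, 0.5, -0.3]
opening: 0.0005
```

Tips are at 0.0237. I'll continue in 1 mm steps.

```bash
python3 -m creep '[{"dx":0,"dy":0.001,"dz":0,"rx":0,"ry":0,"rz":0,"gripper":0}]'
```

```text
time: 4.62
tool_pos: [0.5416, -0.0487, 0.0397]
tool_rot: [-1.571, -0.0, 1.354]
contact_force: [-1.0, 0.0, 6.3]
opening: 0.0002
```

```bash
python3 -m creep '[{"dx":0,"dy":0.0005,"dz":0,"rx":0,"ry":0,"rz":0,"gripper":0}]'
```

```text
time: 4.75
tool_pos: [0.5417, -0.0487, 0.0397]
tool_rot: [-1.571, -0.0, 1.354]
contact_force: [-2.2, -0.1, 7.4]
opening: 0.0008
```

```bash
python3 -m creep '[{"dx":0,"dy":0.0005,"dz":0,"rx":0,"ry":0,"rz":0,"gripper":0}]'
```

```text
time: 4.88
tool_pos: [0.542, -0.0488, 0.0397]
tool_rot: [-1.572, -0.0, 1.354]
contact_force: [-1.5, 0.1, 10.8]
opening: 0.0005
```

Contact: the plate top is at about 0.0227 m. Press a bit more, then a short draw to check carry and force.

```bash
python3 -m creep '[{"dx":0,"dy":0.0005,"dz":0,"rx":0,"ry":0,"rz":0,"gripper":0},{"dx":0,"dy":0.0015,"dz":0,"rx":0,"ry":0,"rz":0,"gripper":0},{"dx":0,"dy":0.0015,"dz":0,"rx":0,"ry":0,"rz":0,"gripper":0}]'
```

```text
time: 5.25
tool_pos: [0.5434, -0.0491, 0.0396]
tool_rot: [-1.576, -0.0, 1.354]
contact_force: [-1.2, 1.2, 14.8]
opening: 0.0002
```

```bash
python3 -m creep '[{"dx":0,"dy":0,"dz":0.002,"rx":0,"ry":0,"rz":0,"gripper":0},{"dx":0,"dy":0,"dz":0.006,"rx":0,"ry":0,"rz":0,"gripper":0},{"dx":0,"dy":0,"dz":0.01,"rx":0,"ry":0,"rz":0,"gripper":0}]'
```

```text
time: 5.62
tool_pos: [0.5346, -0.0472, 0.0396]
tool_rot: [-1.579, -0.0, 1.354]
contact_force: [1.9, -0.4, 13.4]
opening: 0.0006
```

```bash
python3 -m creep '[{"dx":0,"dy":0.0005,"dz":0.005,"rx":0,"ry":0,"rz":0,"gripper":0},{"dx":0,"dy":0.0005,"dz":0.01,"rx":0,"ry":0,"rz":0,"gripper":0},{"dx":0,"dy":0.0005,"dz":0.015,"rx":0,"ry":0,"rz":0,"gripper":0},{"dx":0,"dy":0.0005,"dz":0.02,"rx":0,"ry":0,"rz":0,"gripper":0}]'
```

```text
time: 6.12
tool_pos: [0.5156, -0.0431, 0.0396]
tool_rot: [-1.58, 0.0, 1.354]
contact_force: [2.4, -1.1, 16.0]
opening: 0.0005
```

```bash
python3 look.py wrist2
```

```text
{'time': np.float64(6.125), 'tool_pos': array([ 0.5156, -0.0431,  0.0396]), 'tool_rot': array([-1.5799,  0.    ,  1.3539]), 'contact_force': array([ 2.3512, -1.0856, 16.0485]), 'opening': np.float64(0.0005)}
```

View pics/wrist2.png

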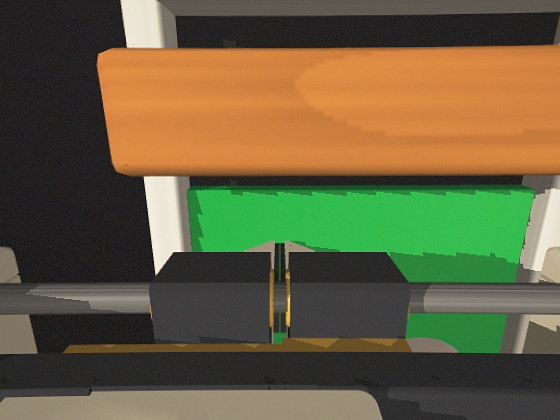

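The plate is following: its front edge is at v≈187, near the rest, and the ring shows at (435,345). Finish the stroke.

```bash
python3 -m creep '[{"dx":0,"dy":0,"dz":0.005,"rx":0,"ry":0,"rz":0,"gripper":0},{"dx":0,"dy":0,"dz":0.01,"rx":0,"ry":0,"rz":0,"gripper":0},{"dx":0,"dy":0,"dz":0.015,"rx":0,"ry":0,"rz":0,"gripper":0},{"dx":0,"dy":0,"dz":0.02,"rx":0,"ry":0,"rz":0,"gripper":0},{"dx":0,"dy":0,"dz":0.025,"rx":0,"ry":0,"rz":0,"gripper":0},{"dx":0,"dy":0,"dz":0.03,"rx":0,"ry":0,"rz":0,"gripper":0},{"dx":0,"dy":0,"dz":0.032,"rx":0,"ry":0,"rz":0,"gripper":0},{"dx":0,"dy":0,"dz":0.032,"rx":0,"ry":0,"rz":0,"gripper":0}]'
```

```text
time: 7.18
tool_pos: [0.4843, -0.0362, 0.0395]
tool_rot: [-1.579, 0.0, 1.354]
contact_force: [0.7, -0.4, 20.3]
opening: 0.0004
```

```bash
python3 -m creep '[{"dx":0,"dy":-0.005,"dz":0,"rx":0,"ry":0,"rz":0,"gripper":0},{"dx":0,"dy":-0.015,"dz":0,"rx":0,"ry":0,"rz":0,"gripper":0},{"dx":0,"dy":-0.015,"dz":-0.025,"rx":0,"ry":0,"rz":0,"gripper":0},{"dx":0,"dy":-0.015,"dz":-0.05,"rx":0,"ry":0,"rz":0,"gripper":0},{"dx":0,"dy":-0.015,"dz":-0.055,"rx":0,"ry":0,"rz":0,"gripper":0},{"dx":0,"dy":-0.015,"dz":-0.055,"rx":0,"ry":0,"rz":0,"gripper":0}]'; python3 look.py wrist3; python3 look.py top3
```

```text
time: 7.92
tool_pos: [0.5339, -0.047, 0.0514]
tool_rot: [-1.569, -0.0, 1.354]
contact_force: [-0.5, -0.0, 0.5]
opening: 0.0001
{'time': np.float64(7.925), 'tool_pos': array([ 0.5339, -0.047 ,  0.0514]), 'tool_rot': array([-1.5693e+00, -1.0000e-04,  1.3541e+00]), 'contact_force': array([-0.452 , -0.0123,  0.5149]), 'opening': np.float64(0.0001)}
{'time': np.float64(7.975), 'tool_pos': array([ 0.5336, -0.0469,  0.0514]), 'tool_rot': array([-1.5690e+00, -1.0000e-04,  1.3541e+00]), 'contact_force': array([-0.3815,  0.5859,  0.2291]), 'opening': np.float64(0.0007)}
```

View pics/wrist3.png

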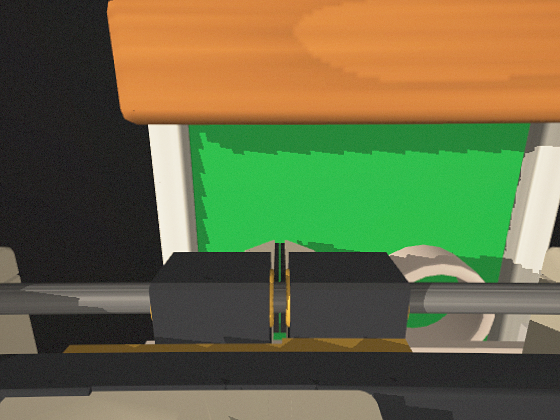

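The plate's front is now under the rest and the ring, at (435,295), is well clear of the fingers. Second stroke, about 40 mm remaining.

```bash
python3 -m creep '[{"dx":0,"dy":0.006,"dz":0,"rx":0,"ry":0,"rz":0,"gripper":0},{"dx":0,"dy":0.009,"dz":0,"rx":0,"ry":0,"rz":0,"gripper":0},{"dx":0,"dy":0.0103,"dz":0,"rx":0,"ry":0,"rz":0,"gripper":0},{"dx":0,"dy":0.0115,"dz":0,"rx":0,"ry":0,"rz":0,"gripper":0},{"dx":0,"dy":0.0125,"dz":0,"rx":0,"ry":0,"rz":0,"gripper":0},{"dx":0,"dy":0.0135,"dz":0,"rx":0,"ry":0,"rz":0,"gripper":0},{"dx":0,"dy":0.0145,"dz":0,"rx":0,"ry":0,"rz":0,"gripper":0},{"dx":0,"dy":0.015,"dz":0,"rx":0,"ry":0,"rz":0,"gripper":0},{"dx":0,"dy":0.015,"dz":0,"rx":0,"ry":0,"rz":0,"gripper":0}]'
```

```text
time: 9.15
tool_pos: [0.537, -0.0477, 0.0396]
tool_rot: [-1.577, -0.0, 1.354]
contact_force: [-1.2, 1.0, 19.4]
opening: 0.0003
```

```bash
python3 -m creep '[{"dx":0,"dy":0,"dz":0.002,"rx":0,"ry":0,"rz":0,"gripper":0},{"dx":0,"dy":0,"dz":0.006,"rx":0,"ry":0,"rz":0,"gripper":0},{"dx":0,"dy":0,"dz":0.011,"rx":0,"ry":0,"rz":0,"gripper":0},{"dx":0,"dy":0,"dz":0.016,"rx":0,"ry":0,"rz":0,"gripper":0},{"dx":0,"dy":0,"dz":0.021,"rx":0,"ry":0,"rz":0,"gripper":0},{"dx":0,"dy":0,"dz":0.026,"rx":0,"ry":0,"rz":0,"gripper":0},{"dx":0,"dy":0,"dz":0.031,"rx":0,"ry":0,"rz":0,"gripper":0},{"dx":0,"dy":0,"dz":0.034,"rx":0,"ry":0,"rz":0,"gripper":0}]'
```

```text
time: 10.15
tool_pos: [0.5049, -0.0407, 0.0396]
tool_rot: [-1.58, 0.0, 1.354]
contact_force: [2.1, -0.2, 17.5]
opening: 0.0006
```

```bash
python3 -m creep '[{"dx":0,"dy":0,"dz":0.003,"rx":0,"ry":0,"rz":0,"gripper":0},{"dx":0,"dy":0,"dz":0.006,"rx":0,"ry":0,"rz":0,"gripper":0}]'
```

```text
time: 10.4
tool_pos: [0.4992, -0.0395, 0.0396]
tool_rot: [-1.58, 0.0, 1.354]
contact_force: [2.0, -0.3, 18.8]
opening: 0.0005
```

```bash
python3 -m creep '[{"dx":0,"dy":0,"dz":0.002,"rx":0,"ry":0,"rz":0,"gripper":0},{"dx":0,"dy":0,"dz":0.004,"rx":0,"ry":0,"rz":0,"gripper":0}]'
```

```text
time: 10.65
tool_pos: [0.4954, -0.0386, 0.0396]
tool_rot: [-1.58, 0.0, 1.354]
contact_force: [2.6, 0.2, 19.6]
opening: 0.0003
```

```bash
python3 -m creep '[{"dx":0,"dy":0,"dz":0.002,"rx":0,"ry":0,"rz":0,"gripper":0},{"dx":0,"dy":0,"dz":0.004,"rx":0,"ry":0,"rz":0,"gripper":0}]'
```

```text
time: 10.9
tool_pos: [0.4915, -0.0378, 0.0396]
tool_rot: [-1.58, 0.0, 1.354]
contact_force: [2.0, -0.9, 17.7]
opening: 0.0004
```

```bash
python3 -m creep '[{"dx":0,"dy":0,"dz":0.002,"rx":0,"ry":0,"rz":0,"gripper":0},{"dx":0,"dy":0,"dz":0.003,"rx":0,"ry":0,"rz":0,"gripper":0}]'; python3 look.py side4; python3 look.py top4
```

```text
time: 11.15
tool_pos: [0.4895, -0.0374, 0.0396]
tool_rot: [-1.583, 0.0, 1.354]
contact_force: [6.5, -1.4, 14.9]
opening: 0.0006
{'time': np.float64(11.15), 'tool_pos': array([ 0.4895, -0.0374,  0.0396]), 'tool_rot': array([-1.5826,  0.    ,  1.3538]), 'contact_force': array([ 6.5483, -1.4095, 14.9325]), 'opening': np.float64(0.0006)}
{'time': np.float64(11.2), 'tool_pos': array([ 0.4895, -0.0373,  0.0396]), 'tool_rot': array([-1.5826,  0.    ,  1.3538]), 'contact_force': array([ 4.9281, -1.2481, 15.9608]), 'opening': np.float64(0.0007)}
```

View pics/side4.png

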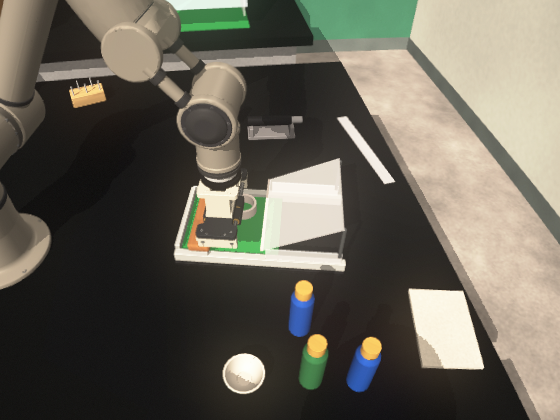

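The plate reaches the end stop and the horizontal force jumps to 6.5 N. One more small pull to confirm, then lift.

```bash
python3 -m creep '[{"dx":0,"dy":0.0005,"dz":0.002,"rx":0,"ry":0,"rz":0,"gripper":0},{"dx":0,"dy":0.0005,"dz":0.002,"rx":0,"ry":0,"rz":0,"gripper":0},{"dx":0,"dy":0.0005,"dz":0.002,"rx":0,"ry":0,"rz":0,"gripper":0}]'
```

```text
time: 11.62
tool_pos: [0.4894, -0.0373, 0.0396]
tool_rot: [-1.586, -0.0, 1.354]
contact_force: [8.8, -1.4, 15.9]
opening: 0.0007
```

```bash
python3 -m creep '[{"dx":0,"dy":-0.003,"dz":0,"rx":0,"ry":0,"rz":0,"gripper":0},{"dx":0,"dy":-0.02,"dz":0,"rx":0,"ry":0,"rz":0,"gripper":0},{"dx":0,"dy":-0.07,"dz":0,"rx":0,"ry":0,"rz":0,"gripper":0},{"dx":0,"dy":-0.12,"dz":0,"rx":0,"ry":0,"rz":0,"gripper":0},{"dx":0,"dy":-0.15,"dz":-0.02,"rx":0,"ry":0,"rz":0,"gripper":0},{"dx":0,"dy":-0.15,"dz":-0.02,"rx":0,"ry":0,"rz":0,"gripper":0}]';python3 look.py wrist5
```

```text
time: 12.38
tool_pos: [0.5041, -0.0405, 0.1882]
tool_rot: [-1.576, 0.0, 1.354]
contact_force: [0.4, 0.1, 0.3]
opening: 0.0006
{'time': np.float64(12.375), 'tool_pos': array([ 0.5041, -0.0405,  0.1882]), 'tool_rot': array([-1.5755e+00,  1.0000e-04,  1.3540e+00]), 'contact_force': array([0.3542, 0.0556, 0.2885]), 'opening': np.float64(0.0006)}
```

View pics/wrist5.png

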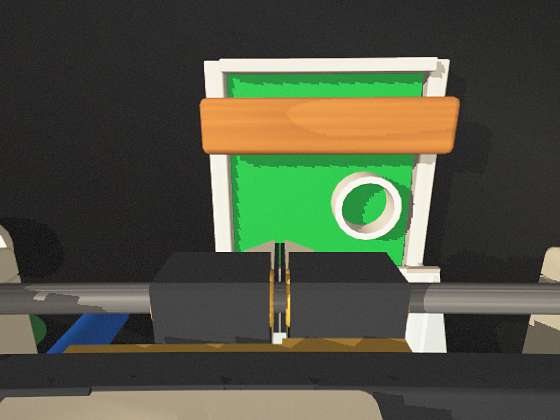

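Plate home against the stop: green up to the end bar at v≈72, ring at (366,205). Now I go above the green bottle with the jaws at 40°, between its neighbours, and look.

```bash
python3 -m creep '[{"dx":-0.01,"dy":-0.02,"dz":-0.006,"rx":0,"ry":0.03,"rz":0,"gripper":0},{"dx":-0.04,"dy":-0.05,"dz":-0.023,"rx":0,"ry":0.1,"rz":0,"gripper":0.7},{"dx":-0.08,"dy":-0.08,"dz":-0.047,"rx":0,"ry":0.2,"rz":0,"gripper":0.7},{"dx":-0.12,"dy":-0.08,"dz":-0.07,"rx":0,"ry":0.3,"rz":0,"gripper":0.7},{"dx":-0.16,"dy":-0.08,"dz":-0.094,"rx":0,"ry":0.4,"rz":0,"gripper":0.7},{"dx":-0.2,"dy":-0.08,"dz":-0.117,"rx":0,"ry":0.5,"rz":0,"gripper":0.7},{"dx":-0.24,"dy":-0.08,"dz":-0.14,"rx":0,"ry":0.6,"rz":0,"gripper":0.7},{"dx":-0.27,"dy":-0.08,"dz":-0.158,"rx":0,"ry":0.654,"rz":0,"gripper":0.7},{"dx":-0.286,"dy":-0.08,"dz":-0.1675,"rx":0,"ry":0.654,"rz":0,"gripper":0.7},{"dx":-0.286,"dy":-0.08,"dz":-0.1675,"rx":0,"ry":0.654,"rz":0,"gripper":0.7},{"dx":-0.286,"dy":-0.08,"dz":-0.1675,"rx":0,"ry":0.654,"rz":0,"gripper":0.7}]';python3 look.py wrist6; python3 look.py top6
```

```text
time: 13.8
tool_pos: [0.6041, -0.3544, 0.2648]
tool_rot: [-1.568, 0.0, 0.7]
contact_force: [-0.3, -0.1, 0.2]
opening: 0.0641
{'time': np.float64(13.8), 'tool_pos': array([ 0.6041, -0.3544,  0.2648]), 'tool_rot': array([-1.5678e+00,  3.0000e-04,  7.0050e-01]), 'contact_force': array([-0.3024, -0.0616,  0.1532]), 'opening': np.float64(0.0641)}
{'time': np.float64(13.85), 'tool_pos': array([ 0.6043, -0.3542,  0.2655]), 'tool_rot': array([-1.5689e+00,  1.0000e-04,  7.0090e-01]), 'contact_force': array([ 0.1757, -0.7517,  0.2072]), 'opening': np.float64(0.0642)}
```

View pics/wrist6.png

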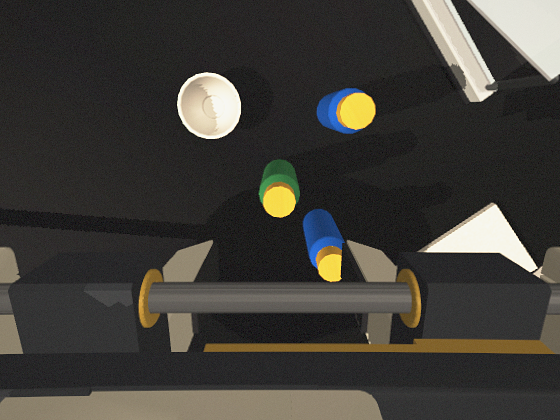

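View pics/top6.png

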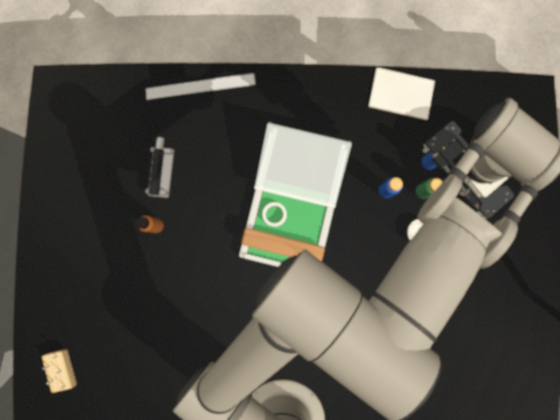

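The wrist view shows the dish at (209,105), blue bottles at (357,110) and (330,265), and the green bottle's cap at (279,201), almost under the tool. Measure the cap and the ring.

Run:
```python
from h import *
x=np.load('wrist6.npz'); st=dict(tool_pos=np.array([.6041,-.3544,.2648]),tool_rot=np.array([-1.5678,.0003,.7005]))
hsv=cv2.cvtColor(x['im'],cv2.COLOR_RGB2HSV)
m=cv2.inRange(hsv,(20,150,200),(35,255,255)); k,l,s,c=cv2.connectedComponentsWithStats(m)
for i in range(1,k):
    if s[i,4]>200:
        cn=max(cv2.findContours((l==i).astype(np.uint8),0,1)[0],key=cv2.contourArea)
        w=onz('wrist',cn[:,0,:],.128,st)[:,:2].astype(np.float32); (cc,r)=cv2.minEnclosingCircle(w*1000)
        print(s[i],c[i].round(1),'circle',np.round(cc,1),round(r,1), onz('wrist',[c[i]],.128,st).round(4))
P=depthpts('wrist',x['d'],st)
print('depth cap',np.nanmedian(P[198:205,276:283].reshape(-1,3),0))
# ring: white blob inside green in wrist5, top6
st5=dict(tool_pos=np.array([.5041,-.0405,.1882]),tool_rot=np.array([-1.5755,1e-4,1.354]))
for n,f,box,s_ in(('wrist','wrist5',(325,165,408,243),st5),('top','top6',(255,195,292,232),None)):
    x=np.load(f+'.npz'); u0,v0,u1,v1=box; hsv=cv2.cvtColor(x['im'],cv2.COLOR_RGB2HSV)[v0:v1,u0:u1]
    m=cv2.inRange(hsv,(0,0,140),(179,70,255)); k,l,s,c=cv2.connectedComponentsWithStats(m)
    i=1+np.argmax(s[1:,4]); mm=(l==i).astype(np.uint8)
    cs,h=cv2.findContours(mm,cv2.RETR_CCOMP,cv2.CHAIN_APPROX_NONE)
    for q,hh in zip(cs,h[0]):
        if cv2.contourArea(q)>100:
            w=onz(n,q[:,0,:]+[u0,v0],.046,s_)[:,:2].astype(np.float32)*1000; cc,r=cv2.minEnclosingCircle(w)
            A=np.c_[2*w,np.ones(len(w))]; sol=np.linalg.lstsq(A,(w**2).sum(1),rcond=None)[0]
            print(f,'outer' if hh[3]<0 else 'inner',np.round(cc,1),round(r,1),'LS',sol[:2].round(1),round(float(np.sqrt(sol[2]+sol[0]**2+sol[1]**2)),1))
    cv2.imwrite(f'pics/mask_{f}.png',cv2.resize(mm*255,None,fx=5,fy=5))
```

```text
[340  93  35  36 988] [357.1 110.5] circle [ 603.7 -256.2] 14.1 [[ 0.6034 -0.2559  0.128 ]]
[263 186  33  31 775] [278.8 201.4] circle [ 604.  -355.3] 14.4 [[ 0.6041 -0.3552  0.128 ]]
[318 254  23  28 512] [330.3 267.3] circle [ 683.5 -371.5] 14.0 [[ 0.6815 -0.3729  0.128 ]]
depth cap [ 0.60388267 -0.35465371  0.12924691]
wrist5 outer [528.   32.8] 32.9 LS [528.1  33.4] 30.9
wrist5 inner [524.4  31.5] 22.5 LS [526.  32.] 20.2
top6 outer [533.4  34.5] 32.7 LS [533.   34.9] 31.2
top6 inner [532.7  34.4] 22.3 LS [532.6  34.7] 21.0
```

Bottle measured at (0.604,-0.355) with radius 14.1–14.4 mm, right for the 29 mm cap. The neighbours are clear of the jaw line. Descend to grasp height, TCP z≈0.088.

```bash
python3 -m creep '[{"dx":0,"dy":0.02,"dz":-0.0005,"rx":0,"ry":0,"rz":0,"gripper":0.7},{"dx":0,"dy":0.06,"dz":-0.0005,"rx":0,"ry":0,"rz":0,"gripper":0.7},{"dx":0,"dy":0.09,"dz":-0.0005,"rx":0,"ry":0,"rz":0,"gripper":0.7},{"dx":0,"dy":0.11,"dz":-0.0005,"rx":0,"ry":0,"rz":0,"gripper":0.7},{"dx":0,"dy":0.12,"dz":-0.0005,"rx":0,"ry":0,"rz":0,"gripper":0.7},{"dx":0,"dy":0.12,"dz":-0.0005,"rx":0,"ry":0,"rz":0,"gripper":0.7}]';python3 look.py side7;python3 look.py wrist7
```

```text
time: 14.65
tool_pos: [0.6048, -0.3553, 0.1461]
tool_rot: [-1.57, 0.0, 0.701]
contact_force: [-0.7, -0.2, 0.8]
opening: 0.0644
{'time': np.float64(14.65), 'tool_pos': array([ 0.6048, -0.3553,  0.1461]), 'tool_rot': array([-1.5701e+00,  1.0000e-04,  7.0050e-01]), 'contact_force': array([-0.6528, -0.1926,  0.7679]), 'opening': np.float64(0.0644)}
{'time': np.float64(14.7), 'tool_pos': array([ 0.6051, -0.3557,  0.147 ]), 'tool_rot': array([-1.5716e+00, -3.0000e-04,  7.0040e-01]), 'contact_force': array([0.7233, 0.1464, 0.4896]), 'opening': np.float64(0.0643)}
```

Run:
```python
import cv2,numpy as np
a=cv2.imread('pics/side7.png')[200:420,200:480]; b=cv2.imread('pics/wrist7.png')
cv2.imwrite('pics/c7.png',np.hstack([cv2.resize(a,(420,330)),cv2.resize(b,(380,285))[:330] if 0 else cv2.copyMakeBorder(cv2.resize(b,(380,285)),0,45,0,0,0)]))
```

```text
(no output)
```

View pics/c7.png

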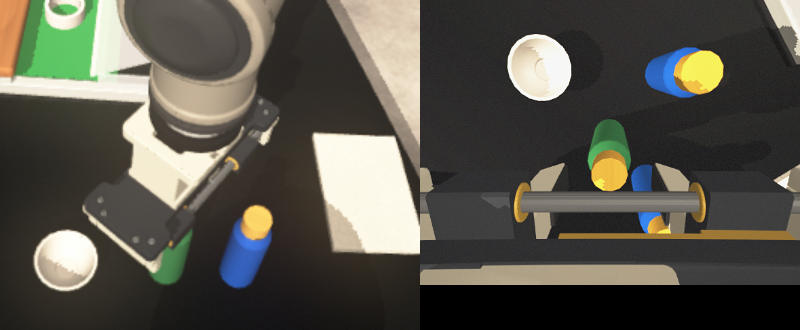

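The cap is centred between the fingers in the wrist inset at (609,172), and the neighbours are clear. Go down the last 59 mm and grip.

```bash
python3 -m creep '[{"dx":0,"dy":0.01,"dz":0,"rx":0,"ry":0,"rz":0,"gripper":0.7},{"dx":0,"dy":0.025,"dz":0,"rx":0,"ry":0,"rz":0,"gripper":0.7},{"dx":0,"dy":0.04,"dz":0,"rx":0,"ry":0,"rz":0,"gripper":0.7},{"dx":0,"dy":0.052,"dz":0,"rx":0,"ry":0,"rz":0,"gripper":0.7},{"dx":0,"dy":0.058,"dz":0,"rx":0,"ry":0,"rz":0,"gripper":0.7},{"dx":0,"dy":0.058,"dz":0,"rx":0,"ry":0,"rz":0,"gripper":0.7}]'
```

```text
time: 15.5
tool_pos: [0.6047, -0.3557, 0.0876]
tool_rot: [-1.57, 0.0, 0.7]
contact_force: [-0.2, 0.0, 0.4]
opening: 0.0643
```

```bash
python3 -m creep '[{"dx":0,"dy":0,"dz":0,"rx":0,"ry":0,"rz":0,"gripper":0.5},{"dx":0,"dy":0,"dz":0,"rx":0,"ry":0,"rz":0,"gripper":0.3},{"dx":0,"dy":0,"dz":0,"rx":0,"ry":0,"rz":0,"gripper":0.3},{"dx":0,"dy":0,"dz":0,"rx":0,"ry":0,"rz":0,"gripper":0.3},{"dx":0,"dy":0,"dz":0,"rx":0,"ry":0,"rz":0,"gripper":0.3}]' 20
```

```text
time: 16.12
tool_pos: [0.605, -0.356, 0.0887]
tool_rot: [-1.572, -0.0, 0.7]
contact_force: [-1.0, 0.6, 2.4]
opening: 0.0394
```

Gripped at 39.4 mm opening. Lift high over the blue bottles, then go to a viewpoint beside the ring.

```bash
python3 -m creep '[{"dx":0,"dy":-0.008,"dz":0,"rx":0,"ry":0,"rz":0,"gripper":0.3},{"dx":0,"dy":-0.03,"dz":0,"rx":0,"ry":0,"rz":0,"gripper":0.3},{"dx":0,"dy":-0.07,"dz":0,"rx":0,"ry":0,"rz":0,"gripper":0.3},{"dx":0,"dy":-0.11,"dz":0,"rx":0,"ry":0,"rz":0,"gripper":0.3},{"dx":0,"dy":-0.145,"dz":0,"rx":0,"ry":0,"rz":0,"gripper":0.3},{"dx":0,"dy":-0.162,"dz":0,"rx":0,"ry":0,"rz":0,"gripper":0.3},{"dx":0.01,"dy":-0.165,"dz":0.013,"rx":0,"ry":0,"rz":0,"gripper":0.3},{"dx":0.035,"dy":-0.165,"dz":0.046,"rx":0,"ry":0,"rz":0,"gripper":0.3},{"dx":0.065,"dy":-0.165,"dz":0.086,"rx":0,"ry":0,"rz":0,"gripper":0.3},{"dx":0.095,"dy":-0.165,"dz":0.126,"rx":0,"ry":0,"rz":0,"gripper":0.3},{"dx":0.125,"dy":-0.165,"dz":0.166,"rx":0,"ry":0,"rz":0,"gripper":0.3},{"dx":0.155,"dy":-0.165,"dz":0.206,"rx":0,"ry":0,"rz":0,"gripper":0.3},{"dx":0.18,"dy":-0.165,"dz":0.239,"rx":0,"ry":0,"rz":0,"gripper":0.3},{"dx":0.193,"dy":-0.165,"dz":0.256,"rx":0,"ry":0,"rz":0,"gripper":0.3},{"dx":0.193,"dy":-0.165,"dz":0.256,"rx":0,"ry":0,"rz":0,"gripper":0.3},{"dx":0.193,"dy":-0.165,"dz":0.256,"rx":0,"ry":0,"rz":0,"gripper":0.3}]'; python3 look.py top8;python3 look.py wrist8
```

```text
time: 18.12
tool_pos: [0.5875, -0.0366, 0.2529]
tool_rot: [-1.571, 0.001, 0.699]
contact_force: [-0.2, -0.6, -2.0]
opening: 0.0396
{'time': np.float64(18.125), 'tool_pos': array([ 0.5875, -0.0366,  0.2529]), 'tool_rot': array([-1.5708e+00,  6.0000e-04,  6.9940e-01]), 'contact_force': array([-0.2315, -0.5512, -2.0389]), 'opening': np.float64(0.0396)}
{'time': np.float64(18.175), 'tool_pos': array([ 0.5876, -0.0369,  0.2529]), 'tool_rot': array([-1.5708e+00,  4.0000e-04,  6.9880e-01]), 'contact_force': array([-1.3024, -0.3767, -2.3419]), 'opening': np.float64(0.0394)}
```

View pics/wrist8.png

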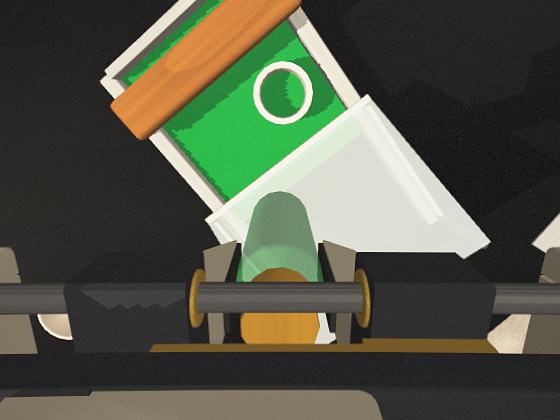

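The bottle hangs straight in the grip and the ring is in clear view at (283,93). Measure it.

```bash
cat > ring.py <<'E'
from h import *
def fit(w):
    A=np.c_[2*w,np.ones(len(w))]
    keep=np.ones(len(w),bool)
    for _ in range(5):
        sol=np.linalg.lstsq(A[keep],(w[keep]**2).sum(1),rcond=None)[0]; r=np.sqrt(sol[2]+sol[0]**2+sol[1]**2)
        res=np.abs(np.hypot(*(w-sol[:2]).T)-r); keep=res<max(1.0,2*np.median(res))
    return sol[:2],r,keep.mean()
def rings(n,f,box,st=None,vmin=200,z=.046,tag=''):
    im=np.load(f+'.npz')['im']; u0,v0,u1,v1=box; hsv=cv2.cvtColor(im,cv2.COLOR_RGB2HSV)[v0:v1,u0:u1]
    m=cv2.inRange(hsv,(0,0,vmin),(179,70,255)); k,l,s,c=cv2.connectedComponentsWithStats(m)
    i=1+np.argmax(s[1:,4]); mm=(l==i).astype(np.uint8)
    cs,h=cv2.findContours(mm,cv2.RETR_CCOMP,cv2.CHAIN_APPROX_NONE)
    for q,hh in zip(cs,h[0]):
        if cv2.contourArea(q)>100:
            w=onz(n,q[:,0,:]+[u0,v0],z,st)[:,:2]*1000
            c,r,kp=fit(w); print(f,vmin,'outer' if hh[3]<0 else 'inner',c.round(1),round(r,1),round(kp,2))
    cv2.imwrite(f'pics/m_{f}{tag}.png',cv2.resize(np.hstack([mm*255,cv2.cvtColor(im[v0:v1,u0:u1],cv2.COLOR_RGB2GRAY)]),None,fx=5,fy=5))
E
python3 - <<'E'
from ring import *
st=status.observe(); print(st['tool_pos'],st['tool_rot'])
for v in(170,200,220): rings('wrist','wrist8',(245,55,325,130),st,v)
for v in(140,170,200): rings('top','top8',(255,195,292,232),None,v)
E
```

```text
[ 0.58758688 -0.03702133  0.25290395] [-1.57071435e+00  3.97693127e-04  6.98403822e-01]
wrist8 170 outer [530.9  35.2] 29.3 1.0
wrist8 170 inner [530.6  34.8] 23.3 0.87
wrist8 200 outer [530.9  35.2] 29.2 1.0
wrist8 200 inner [530.5  34.9] 23.6 0.94
wrist8 220 outer [530.9  35.3] 29.1 1.0
wrist8 220 inner [530.6  34.9] 23.8 0.97
top8 140 outer [532.6  51.4] 41.6 0.79
top8 170 outer [532.3  33.6] 27.3 0.99
top8 200 outer [532.3  33.2] 27.4 1.0
```

View pics/m_wrist8.png

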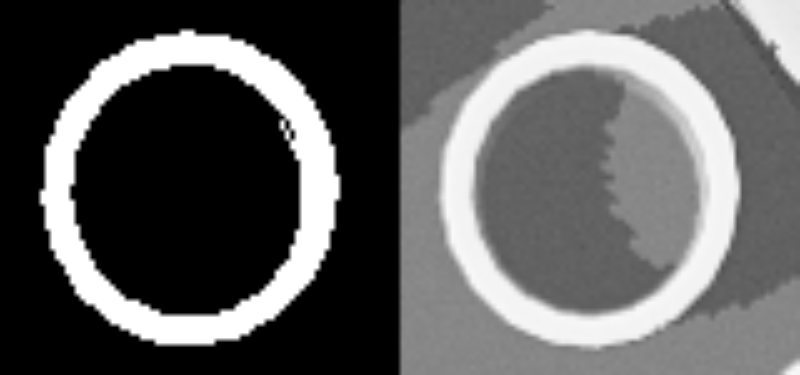

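Run:
```python
from h import *
st=status.observe()
Rt=R.from_euler('xyz',st['tool_rot']).as_matrix()
for z0 in(-.002,0,.002):
    print(z0,proj('wrist',[Rt@np.array([0,.0887,z0+.02])+st['tool_pos'],Rt@np.array([.02,.0887,z0])+st['tool_pos'],Rt@np.array([-.02,.0887,z0])+st['tool_pos']],st).round(1).tolist())
im=np.load('wrist8.npz')['im']; cv2.imwrite('pics/c8.png',cv2.resize(im[180:300,230:330,::-1],None,fx=5,fy=5,interpolation=2))
```

```text
-0.002 [[279.2, 193.8], [306.4, 220.1], [252.1, 220.1]]
0 [[279.2, 191.1], [306.4, 217.5], [252.1, 217.5]]
0.002 [[279.2, 188.4], [306.5, 215.0], [252.0, 215.0]]
```

View pics/c8.png

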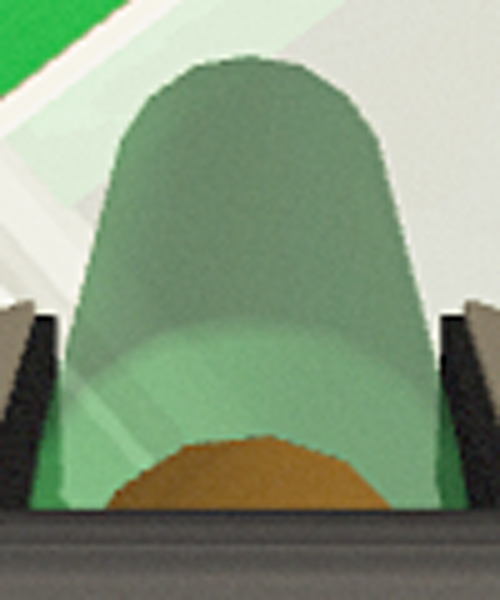

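The bottle bottom in the hand matches the expected axis to within about 0.6 mm. Place target TCP (0.531,0.0346). Move over, lower to just above the ring, and check.

```bash
python3 -m creep '[{"dx":0.0003,"dy":0,"dz":0.01,"rx":0,"ry":0,"rz":0,"gripper":0.3},{"dx":0.001,"dy":0,"dz":0.035,"rx":0,"ry":0,"rz":0,"gripper":0.3},{"dx":0.002,"dy":0,"dz":0.065,"rx":0,"ry":0,"rz":0,"gripper":0.3},{"dx":0.0027,"dy":0.005,"dz":0.085,"rx":0,"ry":0,"rz":0,"gripper":0.3},{"dx":0.0027,"dy":0.025,"dz":0.0912,"rx":0,"ry":0,"rz":0,"gripper":0.3},{"dx":0.0027,"dy":0.055,"dz":0.0912,"rx":0,"ry":0,"rz":0,"gripper":0.3},{"dx":0.0027,"dy":0.08,"dz":0.0912,"rx":0,"ry":0,"rz":0,"gripper":0.3},{"dx":0.0027,"dy":0.098,"dz":0.0912,"rx":0,"ry":0,"rz":0,"gripper":0.3},{"dx":0.0027,"dy":0.105,"dz":0.0912,"rx":0,"ry":0,"rz":0,"gripper":0.3},{"dx":0.0027,"dy":0.105,"dz":0.0912,"rx":0,"ry":0,"rz":0,"gripper":0.3},{"dx":0.0027,"dy":0.105,"dz":0.0912,"rx":0,"ry":0,"rz":0,"gripper":0.3}]'; python3 look.py side9; python3 look.py wrist9
python3 - <<'E'
import cv2
cv2.imwrite('pics/c9.png',cv2.resize(cv2.imread('pics/side9.png')[130:270,170:350],None,fx=4,fy=4,interpolation=2))
E
```

```text
time: 19.6
tool_pos: [0.5314, 0.0357, 0.1491]
tool_rot: [-1.572, -0.001, 0.7]
contact_force: [0.4, 0.7, -1.4]
opening: 0.0395
{'time': np.float64(19.6), 'tool_pos': array([0.5314, 0.0357, 0.1491]), 'tool_rot': array([-1.5719e+00, -1.2000e-03,  6.9990e-01]), 'contact_force': array([ 0.4413,  0.6836, -1.4247]), 'opening': np.float64(0.0395)}
{'time': np.float64(19.65), 'tool_pos': array([0.5313, 0.0357, 0.1491]), 'tool_rot': array([-1.5719e+00, -1.2000e-03,  6.9990e-01]), 'contact_force': array([ 0.637 ,  0.4972, -1.4643]), 'opening': np.float64(0.0397)}
```

View pics/c9.png

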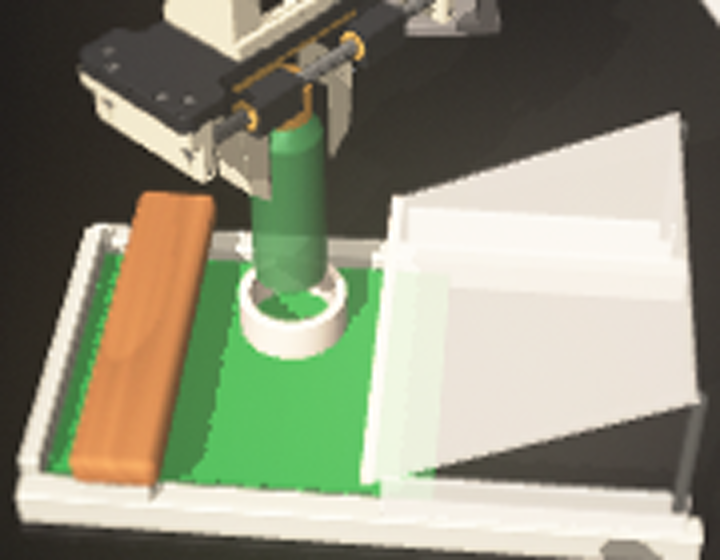

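View pics/wrist9.png

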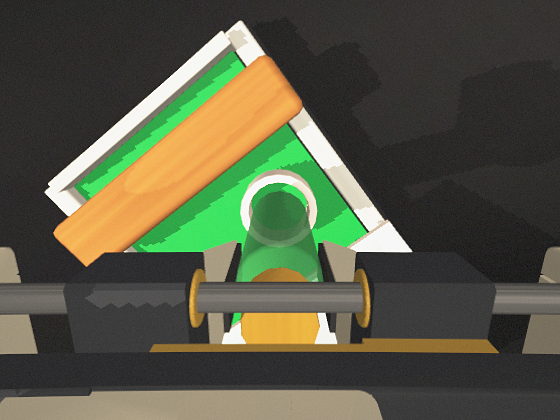

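The bottle bottom is about 14 mm above the rim and looks roughly centred. Check it numerically in both views.

Run:
```python
from ring import *
st=status.observe()
a=np.load('side9.npz')['im']; 
cv2.imwrite('pics/c9a.png',cv2.resize(a[175:225,220:265,::-1],None,fx=12,fy=12,interpolation=cv2.INTER_NEAREST))
b=np.load('wrist9.npz')['im']
cv2.imwrite('pics/c9b.png',cv2.resize(b[160:260,230:330,::-1],None,fx=6,fy=6,interpolation=cv2.INTER_NEAREST))
Rt=R.from_euler('xyz',st['tool_rot']).as_matrix()
ax=Rt@np.array([0,.0887,0])+st['tool_pos']; print('bottle bottom nominal',ax)
t=np.linspace(0,2*np.pi,9)[:-1]
# expected pixel outlines: bottle bottom disc (nominal) & ring rims at wrist-estimated center
for n in('side','wrist'):
    print(n,'bottle L/R/top/bottom extents',)
    tt=np.linspace(0,2*np.pi,181); 
    B=proj(n,np.c_[ax[0]+.02*np.cos(tt),ax[1]+.02*np.sin(tt),0*tt+ax[2]],st); Q=proj(n,np.c_[.5308+.03*np.cos(tt),.0351+.03*np.sin(tt),0*tt+.046],st)
    print(' bottle',B.min(0).round(1),B.max(0).round(1),' ring',Q.min(0).round(1),Q.max(0).round(1))
```

```text
bottle bottom nominal [0.53142861 0.03574746 0.06031821]
side bottle L/R/top/bottom extents
 bottle [232.9 189.9] [251.3 202.6]  ring [228.4 191.7] [255.7 210.8]
wrist bottle L/R/top/bottom extents
 bottle [252.1 191.1] [306.4 242.8]  ring [239.5 173.8] [316.7 247.5]
```

View pics/c9a.png

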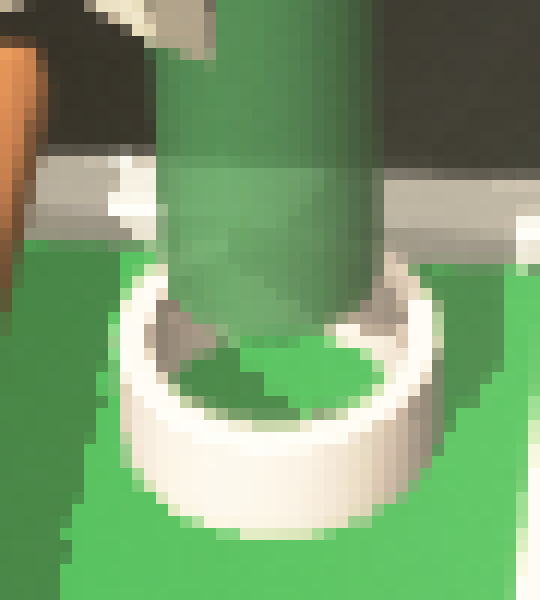

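View pics/c9b.png

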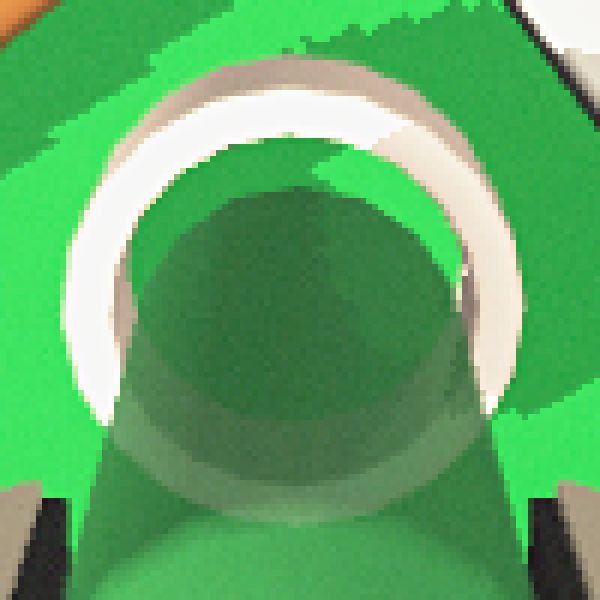

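Both views agree to about 2 mm: wrist says ring ≈1 mm towards -y of the bottle, side says ≈2 mm towards +x. Nudge by 1.2 mm along -tool z and enter the ring slowly.

```bash
python3 -m creep '[{"dx":0,"dy":0,"dz":-0.0012,"rx":0,"ry":0,"rz":0,"gripper":0.3},{"dx":0,"dy":0.005,"dz":-0.0012,"rx":0,"ry":0,"rz":0,"gripper":0.3},{"dx":0,"dy":0.01,"dz":-0.0012,"rx":0,"ry":0,"rz":0,"gripper":0.3},{"dx":0,"dy":0.013,"dz":-0.0012,"rx":0,"ry":0,"rz":0,"gripper":0.3},{"dx":0,"dy":0.016,"dz":-0.0012,"rx":0,"ry":0,"rz":0,"gripper":0.3},{"dx":0,"dy":0.019,"dz":-0.0012,"rx":0,"ry":0,"rz":0,"gripper":0.3},{"dx":0,"dy":0.022,"dz":-0.0012,"rx":0,"ry":0,"rz":0,"gripper":0.3}]'; python3 look.py side10; python3 look.py wrist10
python3 - <<'E'
import cv2,numpy as np
a=cv2.imread('pics/side10.png')[175:225,215:270]; b=cv2.imread('pics/wrist10.png')[160:260,230:330]
cv2.imwrite('pics/c10.png',np.hstack([cv2.resize(a,(440,400),interpolation=0),cv2.resize(b,(360,360),interpolation=0).copy() if 0 else cv2.copyMakeBorder(cv2.resize(b,(360,360),interpolation=0),0,40,0,0,0)]))
E
```

```text
time: 20.58
tool_pos: [0.5317, 0.0349, 0.126]
tool_rot: [-1.571, -0.0, 0.7]
contact_force: [-0.0, -0.7, -2.1]
opening: 0.0395
{'time': np.float64(20.575), 'tool_pos': array([0.5317, 0.0349, 0.126 ]), 'tool_rot': array([-1.5708e+00, -1.0000e-04,  7.0000e-01]), 'contact_force': array([-1.3000e-03, -6.6900e-01, -2.0865e+00]), 'opening': np.float64(0.0395)}
{'time': np.float64(20.625), 'tool_pos': array([0.5315, 0.0349, 0.1256]), 'tool_rot': array([-1.5703e+00,  4.0000e-04,  7.0000e-01]), 'contact_force': array([-0.3659, -0.0074, -2.8045]), 'opening': np.float64(0.0396)}
```

View pics/c10.png

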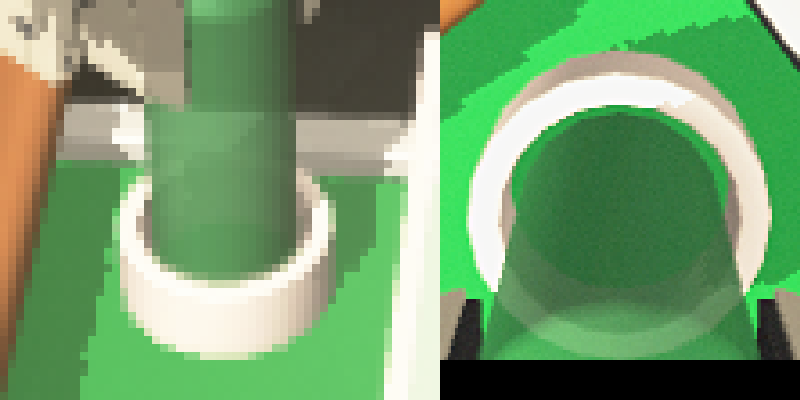

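The bottle is inside the ring with no side force. Lower slowly to the plate.

```bash
python3 -m creep '[{"dx":0,"dy":0.003,"dz":0,"rx":0,"ry":0,"rz":0,"gripper":0.3},{"dx":0,"dy":0.006,"dz":0,"rx":0,"ry":0,"rz":0,"gripper":0.3},{"dx":0,"dy":0.009,"dz":0,"rx":0,"ry":0,"rz":0,"gripper":0.3},{"dx":0,"dy":0.011,"dz":0,"rx":0,"ry":0,"rz":0,"gripper":0.3},{"dx":0,"dy":0.0125,"dz":0,"rx":0,"ry":0,"rz":0,"gripper":0.3},{"dx":0,"dy":0.0125,"dz":0,"rx":0,"ry":0,"rz":0,"gripper":0.3}]'
```

```text
time: 21.42
tool_pos: [0.5316, 0.0349, 0.1136]
tool_rot: [-1.571, 0.0, 0.7]
contact_force: [0.8, -0.5, -1.2]
opening: 0.0395
```

```bash
python3 -m creep '[{"dx":0,"dy":0.001,"dz":0,"rx":0,"ry":0,"rz":0,"gripper":0.3}]'
```

```text
time: 21.55
tool_pos: [0.5318, 0.0349, 0.1128]
tool_rot: [-1.571, -0.0, 0.7]
contact_force: [-0.6, 0.0, -1.8]
opening: 0.04
```

```bash
python3 -m creep '[{"dx":0,"dy":0.001,"dz":0,"rx":0,"ry":0,"rz":0,"gripper":0.3}]'
```

```text
time: 21.68
tool_pos: [0.5317, 0.0349, 0.1117]
tool_rot: [-1.571, -0.0, 0.7]
contact_force: [-0.2, -0.8, -0.8]
opening: 0.0393
```

```bash
python3 -m creep '[{"dx":0,"dy":0.0005,"dz":0,"rx":0,"ry":0,"rz":0,"gripper":0.3},{"dx":0,"dy":0.001,"dz":0,"rx":0,"ry":0,"rz":0,"gripper":0.3}]'
```

```text
time: 21.92
tool_pos: [0.5318, 0.0348, 0.1111]
tool_rot: [-1.571, -0.0, 0.7]
contact_force: [-1.3, 0.0, 4.2]
opening: 0.0398
```

```bash
python3 look.py side11
python3 - <<'E'
import cv2,numpy as np
a=cv2.imread('pics/side11.png')[130:230,190:300]
cv2.imwrite('pics/c11.png',cv2.resize(a,None,fx=6,fy=6,interpolation=2))
E
```

```text
{'time': np.float64(21.925), 'tool_pos': array([0.5318, 0.0348, 0.1111]), 'tool_rot': array([-1.5712e+00, -4.0000e-04,  7.0010e-01]), 'contact_force': array([-1.2697,  0.0067,  4.2143]), 'opening': np.float64(0.0398)}
```

View pics/c11.png

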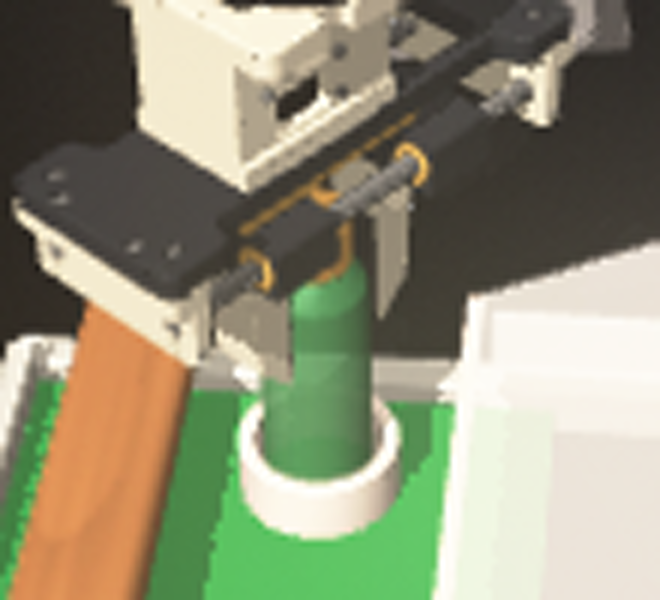

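Seated on the plate: force went from -1.5 to +4 N with the underside at the felt plate height. Release and lift straight up.

```bash
python3 -m creep '[{"dx":0,"dy":0,"dz":0,"rx":0,"ry":0,"rz":0,"gripper":0.5},{"dx":0,"dy":0,"dz":0,"rx":0,"ry":0,"rz":0,"gripper":0.6},{"dx":0,"dy":0,"dz":0,"rx":0,"ry":0,"rz":0,"gripper":0.7},{"dx":0,"dy":0,"dz":0,"rx":0,"ry":0,"rz":0,"gripper":0.7},{"dx":0,"dy":0,"dz":0,"rx":0,"ry":0,"rz":0,"gripper":0.7}]'
```

```text
time: 22.6
tool_pos: [0.5317, 0.0349, 0.1107]
tool_rot: [-1.571, -0.0, 0.7]
contact_force: [0.2, -0.1, -0.1]
opening: 0.0645
```

```bash
python3 -m creep '[{"dx":0,"dy":-0.005,"dz":0,"rx":0,"ry":0,"rz":0,"gripper":0.7},{"dx":0,"dy":-0.02,"dz":0,"rx":0,"ry":0,"rz":0,"gripper":0.7},{"dx":0,"dy":-0.05,"dz":0,"rx":0,"ry":0,"rz":0,"gripper":0.7},{"dx":0,"dy":-0.09,"dz":0,"rx":0,"ry":0,"rz":0,"gripper":0.7},{"dx":0,"dy":-0.13,"dz":0,"rx":0,"ry":0,"rz":0,"gripper":0.7},{"dx":0,"dy":-0.15,"dz":0,"rx":0,"ry":0,"rz":0,"gripper":0.7},{"dx":-0.02,"dy":-0.15,"dz":-0.02,"rx":0,"ry":0,"rz":0,"gripper":0.7},{"dx":-0.06,"dy":-0.15,"dz":-0.06,"rx":0,"ry":0,"rz":0,"gripper":0.7},{"dx":-0.09,"dy":-0.15,"dz":-0.09,"rx":0,"ry":0,"rz":0,"gripper":0.7},{"dx":-0.1,"dy":-0.15,"dz":-0.1,"rx":0,"ry":0,"rz":0,"gripper":0.7},{"dx":-0.1,"dy":-0.15,"dz":-0.1,"rx":0,"ry":0,"rz":0,"gripper":0.7}]';python3 look.py wrist12; python3 look.py side12; python3 look.py top12
```

```text
time: 23.98
tool_pos: [0.5196, -0.1063, 0.2613]
tool_rot: [-1.571, -0.001, 0.698]
contact_force: [0.8, 1.1, -0.1]
opening: 0.0638
{'time': np.float64(23.975), 'tool_pos': array([ 0.5196, -0.1063,  0.2613]), 'tool_rot': array([-1.5711e+00, -8.0000e-04,  6.9840e-01]), 'contact_force': array([ 0.8018,  1.1322, -0.098 ]), 'opening': np.float64(0.0638)}
{'time': np.float64(24.025), 'tool_pos': array([ 0.5197, -0.1054,  0.2612]), 'tool_rot': array([-1.5708e+00, -8.0000e-04,  6.9960e-01]), 'contact_force': array([-0.3745, -0.2058, -0.7591]), 'opening': np.float64(0.0646)}
{'time': np.float64(24.075), 'tool_pos': array([ 0.5197, -0.105 ,  0.261 ]), 'tool_rot': array([-1.5706e+00, -7.0000e-04,  7.0060e-01]), 'contact_force': array([ 0.4378, -0.2705,  0.6289]), 'opening': np.float64(0.0645)}
```

View pics/wrist12.png

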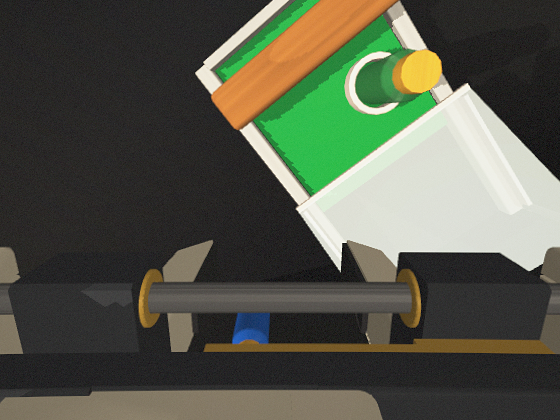

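View pics/side12.png

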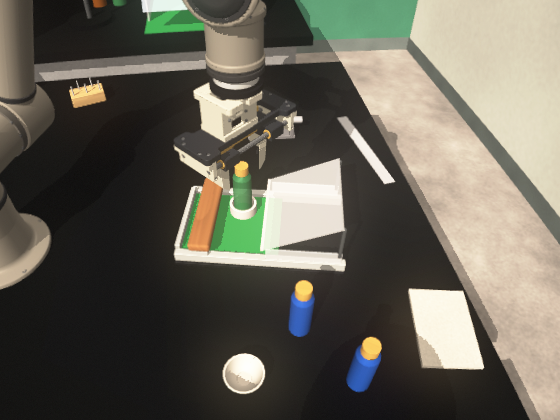

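View pics/top12.png

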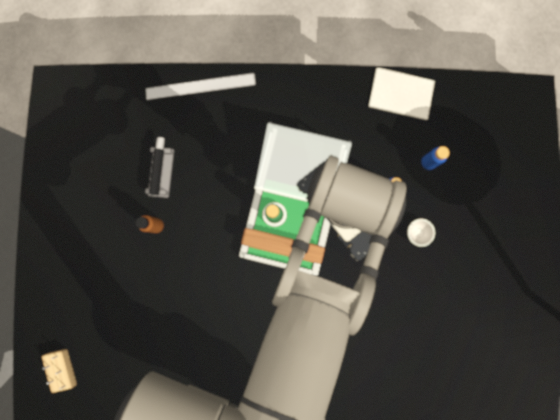

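The bottle stands free in the ring: wrist cap at (421,72), side view (243,190), top view (273,213). Dish, amber bottle and cradle look unmoved. Numeric check of uprightness and plate position.

Run:
```python
from ring import *
st=dict(tool_pos=np.array([.5196,-.1063,.2613]),tool_rot=np.array([-1.5711,-8e-4,.6984]))
im=np.load('wrist12.npz')['im']; hsv=cv2.cvtColor(im,cv2.COLOR_RGB2HSV)
m=cv2.inRange(hsv,(20,150,200),(35,255,255)); m[:, :380]=0; m[130:]=0
cn=max(cv2.findContours(m,0,1)[0],key=cv2.contourArea)
w=onz('wrist',cn[:,0,:],.1507,st)[:,:2]; print('cap top',fit(w*1000))
try: rings('wrist','wrist12',(335,40,420,125),st,150)
except Exception as e: print(e)
a=np.load('top0.npz')['im'].astype(int);b=np.load('top12.npz')['im'].astype(int)
for nm,(u0,v0,u1,v1) in(('dish',(400,210,445,255)),('cradle',(140,130,180,205)),('amber',(130,205,170,245))):
    print(nm,[np.round(cv2.phaseCorrelate(a[v0:v1,u0:u1].sum(2).astype(np.float32),b[v0:v1,u0:u1].sum(2).astype(np.float32))[0],2)])
t=np.load('wrist12.npz')['im'][40:125,335:450,::-1]; s=np.load('side12.npz')['im'][155:225,200:280,::-1]
cv2.imwrite('pics/c12.png',np.hstack([cv2.resize(t,(400,300),interpolation=2),cv2.resize(s,(343,300),interpolation=2)]))
```

```text
cap top (array([530.88887191,  35.98540689]), np.float64(13.589007104833344), np.float64(1.0))
wrist12 150 outer [528.8  32.5] 27.5 0.78
dish [array([0.56, 0.37])]
cradle [array([0.09, 0.52])]
amber [array([0.1 , 0.12])]
```

View pics/c12.png

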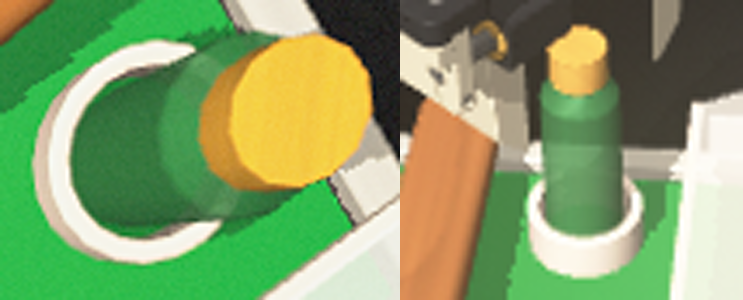

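```bash
python3 -c "
from cell import status,robot
s=status.observe(); print(s['time'],s['contact_force'],abs(s['qvel']).max()); print(robot.hand_in())"
```

```text
24.125 [ 0.3675017  -0.40140279  0.11100877] 0.006583329156952047
the job is handed in; nothing more can be done
None
```

I drew the green plate home, stood the green bottle in the ring and handed the job in at about 24 s. No verdict was reported.

- **Plate:** I felt its top at about 22.7 mm above the bench and drew it out in two strokes, pressing about 13–20 N. On the second stroke it met the end stop and the pull rose from about 2 N to 9 N. In the pictures its front edge lies against the end bar.
- **Bottle:** I gripped the green bottle between its blue neighbours, lowered it into the ring until it touched the plate (about 4 N), then let go and lifted clear.
- **Last checks:** The cap top measured (530.9, 36.0) mm and the ring axis (530.8, 35.1) mm, so the bottle is upright and within about 1 mm of centre. Dish, amber bottle and cradle moved at most half a pixel in the top view. The robot was still and touching nothing.
- **Disagreements:** Before the placing, the side and wrist cameras differed by about 2 mm on where the ring lay relative to the bottle, so I set it down between the two. A final wrist fit of the ring, partly hidden by the bottle, came out 2–3 mm off the earlier one, and I did not rely on it. The first move was refused because each row needs all the keys; nothing moved.

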